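Load the optics into their three-groove mount heads and clamp them

TASK

Put each optic that is on the tray into the mount head of its own colour, with all three ball feet fully home in the three grooves so that it stands level and cannot rock; a head's hold-down lever must be up out of the way before its optic can go in. Finish with every hold-down lever fully down, on its optic's plate or, on a head without an optic, on its stop, and leave the tip box, bottle and beaker where they are.

Things in the scene. Friction and masses are not known exactly. Their poses are not given: they have to be found in the camera images.
- optic_red: loose optic, 100 mm tall, 0.12-0.25 kg: amber glass filter in an upright black ring (50 mm across, 12 mm thick along x, centre 46 mm up) on a round steel plate (76 mm across, 9 to 21 mm up) with three 14 mm brass ball feet below, 31 mm out at 0 (+x), +120, -120 degrees. Origin: on the carrier's axis at the bottom of the feet; z up, x square to the glass. One optic may be absent
- tab_red (a point): middle of the red grip tab on top of optic_red's ring, 84 mm above its origin; tab 12 mm thick along the optic's x, 30 mm wide along y, 68 to 100 mm above the origin. Pinch it from above, fingers closing along the optic's x
- head_red: fixed mount head, red strip at its front and red lever knob: round grey base 92 mm across, 10 mm high, with three radial steel V-grooves (80 degree V, 17 mm wide mouths 23 mm up) 31 mm out at 0 (+x), +120, -120 degrees. Origin: centre of its underside; x points to the lever post, away from the robot within 0.2 rad. Post cheeks: x 57 to 79, y -16 to 16, 54 mm high
- seat_red (a point): point 17 mm above head_red's origin, axes as the head's: here lies optic_red's origin when its three feet are home in the grooves, its x along the head's x. Feet set down within about 5 mm of the grooves slide home by themselves; an optic that is not home stands 2 to 6 mm too high or tilted
- lever_red (a joint): hold-down lever of head_red, rad: 0 down, 1.25 fully up; above 1.1 its foot is clear of the optic's way in. Hinge along the head's y at x 68, z 46 mm; friction holds it anywhere (push 1 to 2 N at the knob). Starts at 0 to 1.2. Down, its rubber foot bears on the plate over the +x ball; it comes down to within 0.03 of 0 on a seated optic, but stops higher on one that is not home
- knob_red (a point): centre of that lever's red ball knob (18 mm) on a 50 mm long, 8 mm thick handle from the hinge. In the head's frame: lever down x 45, z 91 mm (handle leans 0.47 rad towards the optic), fully up x 103, z 82 mm. Push the handle away from the optic (+x) to raise the foot, towards the optic to lower it. The foot's arm, 37 mm, level when down, forms a V with the handle
- optic_yellow: loose optic, 100 mm tall, 0.12-0.25 kg: green glass filter in an upright black ring (50 mm across, 12 mm thick along x, centre 46 mm up) on a round steel plate (76 mm across, 9 to 21 mm up) with three 14 mm brass ball feet below, 31 mm out at 0 (+x), +120, -120 degrees. Origin: on the carrier's axis at the bottom of the feet; z up, x square to the glass. One optic may be absent
- tab_yellow (a point): middle of the yellow grip tab on top of optic_yellow's ring, 84 mm above its origin; tab 12 mm thick along the optic's x, 30 mm wide along y, 68 to 100 mm above the origin. Pinch it from above, fingers closing along the optic's x
- head_yellow: fixed mount head, yellow strip at its front and yellow lever knob: round grey base 92 mm across, 10 mm high, with three radial steel V-grooves (80 degree V, 17 mm wide mouths 23 mm up) 31 mm out at 0 (+x), +120, -120 degrees. Origin: centre of its underside; x points to the lever post, away from the robot within 0.2 rad. Post cheeks: x 57 to 79, y -16 to 16, 54 mm high
- seat_yellow (a point): point 17 mm above head_yellow's origin, axes as the head's: here lies optic_yellow's origin when its three feet are home in the grooves, its x along the head's x. Feet set down within about 5 mm of the grooves slide home by themselves; an optic that is not home stands 2 to 6 mm too high or tilted
- lever_yellow (a joint): hold-down lever of head_yellow, rad: 0 down, 1.25 fully up; above 1.1 its foot is clear of the optic's way in. Hinge along the head's y at x 68, z 46 mm; friction holds it anywhere (push 1 to 2 N at the knob). Starts at 0 to 1.2. Down, its rubber foot bears on the plate over the +x ball; it comes down to within 0.03 of 0 on a seated optic, but stops higher on one that is not home
- knob_yellow (a point): centre of that lever's yellow ball knob (18 mm) on a 50 mm long, 8 mm thick handle from the hinge. In the head's frame: lever down x 45, z 91 mm (handle leans 0.47 rad towards the optic), fully up x 103, z 82 mm. Push the handle away from the optic (+x) to raise the foot, towards the optic to lower it. The foot's arm, 37 mm, level when down, forms a V with the handle
- optic_blue: loose optic, 100 mm tall, 0.12-0.25 kg: silvery steel mirror in an upright black ring (50 mm across, 12 mm thick along x, centre 46 mm up) on a round steel plate (76 mm across, 9 to 21 mm up) with three 14 mm brass ball feet below, 31 mm out at 0 (+x), +120, -120 degrees. Origin: on the carrier's axis at the bottom of the feet; z up, x square to the glass. One optic may be absent
- tab_blue (a point): middle of the blue grip tab on top of optic_blue's ring, 84 mm above its origin; tab 12 mm thick along the optic's x, 30 mm wide along y, 68 to 100 mm above the origin. Pinch it from above, fingers closing along the optic's x
- head_blue: fixed mount head, blue strip at its front and blue lever knob: round grey base 92 mm across, 10 mm high, with three radial steel V-grooves (80 degree V, 17 mm wide mouths 23 mm up) 31 mm out at 0 (+x), +120, -120 degrees. Origin: centre of its underside; x points to the lever post, away from the robot within 0.2 rad. Post cheeks: x 57 to 79, y -16 to 16, 54 mm high
- seat_blue (a point): point 17 mm above head_blue's origin, axes as the head's: here lies optic_blue's origin when its three feet are home in the grooves, its x along the head's x. Feet set down within about 5 mm of the grooves slide home by themselves; an optic that is not home stands 2 to 6 mm too high or tilted
- lever_blue (a joint): hold-down lever of head_blue, rad: 0 down, 1.25 fully up; above 1.1 its foot is clear of the optic's way in. Hinge along the head's y at x 68, z 46 mm; friction holds it anywhere (push 1 to 2 N at the knob). Starts at 0 to 1.2. Down, its rubber foot bears on the plate over the +x ball; it comes down to within 0.03 of 0 on a seated optic, but stops higher on one that is not home
- knob_blue (a point): centre of that lever's blue ball knob (18 mm) on a 50 mm long, 8 mm thick handle from the hinge. In the head's frame: lever down x 45, z 91 mm (handle leans 0.47 rad towards the optic), fully up x 103, z 82 mm. Push the handle away from the optic (+x) to raise the foot, towards the optic to lower it. The foot's arm, 37 mm, level when down, forms a V with the handle
- pipette_tip_box: pipette tip box with a clear lid and blue base, 85x118x64 mm; a bystander, origin at the centre of its underside
- brown_bottle: brown bottle with a red cap, 60 mm across, 121 mm tall; a bystander, origin at the centre of its underside
- glass_beaker: small glass beaker, 55 mm across, 66 mm tall; a bystander, origin at the centre of its underside
- mini_centrifuge: mini centrifuge with a grey domed lid, fixed at the right of the tray, 161x150x98 mm; not used, an obstacle. The tray has a raised rim 45 mm high all round; its inner faces are at about x 0.31 and 0.70, y -0.31 and 0.29 m
- round_case: loose round case with a white lid, 61 mm across, 24 mm high, at the front of the tray; not used

How it is judged:
At the end, for the whole second after the job is handed in: Each optic present sits in the head of its colour: origin within 4 mm of the seat point, upright within 0.04 rad, x axis along the head's within 0.07 rad, at rest; all three levers are down (below 0.10 rad) (distance between optic_red and seat_red below 0.004 m and angle between each of optic_red, optic_yellow, optic_blue's own z axis and vertical below 0.04 rad and angle between the x axis of optic_red and the x axis of head_red, either way round below 0.07 rad and linear speed of each of optic_red, optic_yellow, optic_blue below 0.02 m/s and value of joint each of lever_red, lever_yellow, lever_blue below 0.1 rad and distance between optic_yellow and seat_yellow below 0.004 m and angle between the x axis of optic_yellow and the x axis of head_yellow, either way round below 0.07 rad and distance between optic_blue and seat_blue below 0.004 m and angle between the x axis of optic_blue and the x axis of head_blue, either way round below 0.07 rad); the robot touches nothing.
It fails at once if the tip box, bottle or beaker is pushed more than 3 cm from its place (distance of any of pipette_tip_box, brown_bottle, glass_beaker from where it was at the start of the episode above 0.03 m).
Of optic_red, optic_yellow, optic_blue only 2 to 3 are there at a start; the rules pass over those that are not, and their reading is None.
At some moment in a run one of optic_red, optic_yellow, optic_blue may be knocked a few centimetres aside while the robot is not near it.
Once in a run the grip may slacken for a moment while it holds something.
It also fails if it takes over 208 s, if anything falls off the work surface, if the arm or the gripper's body presses on something with over 40 N, if the wrist force passes 120 N, or if a joint passes its speed limit or range.

ROBOT

A 7-joint arm with a two-finger parallel gripper is mounted at the origin on a cart in front of the work surface, level with it; the furniture and walls round the work are solid. World frame = base frame: x ahead of the robot, y to its left, z up, the work surface at z = 0. Lengths are in m, angles in rad, forces in N, time in s.
With the tool pointing down it reaches from about 0.425 to 0.925 m from the base axis. Payload 6.8 kg.
Tool frame: the origin (TCP) lies at the very end of the fingers, on their centre line; the grasp point (between the pads) lies 19 mm behind it; z points along the fingers, y is the line along which they close (so a half turn about z gives the same grasp; the last joint's range is limited). The gripper opens to 85 mm and grips with 20 to 120 N. Pads are 22 mm wide; open, the fingers measure 114 mm over their backs; the gripper's body (76 mm by 85 mm) begins 54 mm behind the grasp point. The pads swing forward as they close: fully open they stand 13 mm farther back than shut.
Start: joints at [1.159, 0.477, 0.022, 1.555, -0.011, 1.109, -0.083], TCP at [0.202, -0.644, 0.231] pointing down, gripper open.
Joint ranges: [-2.96, 2.96], [-0.34, 2.1], [-1.41, 1.46], [0.24, 2.44], [-1.37, 4.51], [0.17, 1.92], [-2.96, 2.96]. Speed limits (rad/s): [2.39, 2.39, 3.14, 3.14, 3.14, 3.14, 3.14].

INTERFACE

Orientations are given as a rotation vector (axis times angle).
In Python, from bench import r gives the robot as it stands.
- The arm moves only by the tool play_rows, never from a script. Its argument "targets" is text: rows parted by semicolons, each of 5 numbers parted by spaces: the closure, from -1 (fully open) to 1 (shut), then the shift along the tool's x, y, z in m, then the turn about the tool's z in rad. In form: gripper dx dy dz spin; .... A call has 1 to 8 rows; each row is the pose to reach, as a shift and turn from the pose commanded when the call began, along the tool's axes at that moment; what a row does not reach only later rows make up. A row lasts 1/12 s, in which the tool goes at most 41.7 mm and 7.16 degrees, less where a joint would pass 70% of its speed; a pose out of reach is approached as far as the arm can. A call with a gripper value outside its range is refused whole. The fingers move at their own pace and stop on an object; "squeeze" is the grip in N (left out, the last holds). Time passes only in rows, so rows that repeat a pose let the fingers close. It gives the time, the measured TCP pose, the force, the opening and the grip force at its end, in the units of the state.
- r.get_obs(): the state, without advancing time (a new reading comes with each control period).
- r.grab_frame(name): name is "scene" or "top" or "wrist"; returns the picture (384x512x3 uint8, red, green, blue); there is no depth.
- r.camera_info(name): a dict with "fov_y" (degrees; the focal length in pixels is half the picture's height over the tangent of half this angle, whatever the lens; pixels are square), "cx", "cy" (the principal point, pixels), "position" and "rotation" of the camera in the world. Camera axes: x right, y down, z forward; pixel columns grow to the right and rows downward; lengths in m; the calibration is good to about 2 mm. The wrist camera is an equidistant fisheye: a pixel r from the principal point sees the ray r / f radians off the axis. A picture is of the moment at which its call begins: read the wrist's pose just before it. camera_info takes no time and is no camera call; for the wrist camera it gives the pose at the moment of the call.
- r.hand_in(): hands the job in; it is judged then, once.
The state is a dict: "clock": time; "joints": joint angles; "qvel": joint speeds; "tau": joint torques, N m; "tcp_pos": TCP position; "orientation": TCP orientation; "contact_force": force on the tool from outside, world axes, zero at the start; "moment": the same for the moment, N m; "grip_width": finger opening in m; "gripper_force": force on a finger pad.
Only numpy, scipy, OpenCV 4.12 (cv2) and the standard library are available. Lean on these libraries where they do the work, as an engineer would, in place of code of your own. Each camera call takes 0.05 s, during which the arm holds its last target. There are 200 camera calls.

## Working session

There is one attempt and no reset: what is moved stays moved. The work goes in short steps, Python scripts to look and compute and a tool call to move; the robot and the scene stay as the last step left them, time stands still between calls to the robot, and variables do not carry over. Pictures are saved under pics/ and viewed, at most 14 in all, crops included, and the job is handed in when it is done.

Besides the shell and the picture viewer there is one more tool, called after ">>>" as a command line: name --argument value ..., lists and objects as JSON in quotes. play_rows: Moves the arm, as the interface text tells. Its arguments: {"type":"object","properties":{"targets":{"type":"string"},"squeeze":{"type":"number"}},"required":["targets"]}

```bash
ls; mkdir -p pics; python3 - <<'E'
from bench import r
import cv2,numpy as np
o=r.get_obs(); print({k:np.round(v,3) for k,v in o.items()})
a=[]
for n in("scene","top","wrist"):
    c=r.camera_info(n); print(n,c)
    im=r.grab_frame(n); cv2.imwrite(f"pics/{n}0.png",im[:,:,::-1])
E
```

```text
pics
{'clock': np.float64(0.0), 'joints': array([ 1.159,  0.478,  0.022,  1.556, -0.011,  1.109, -0.083]), 'qvel': array([ 0.   , -0.002, -0.001,  0.   ,  0.   ,  0.001,  0.   ]), 'tau': array([ 0.0000e+00, -5.9645e+01,  1.6080e+00, -2.8120e+01,  1.2000e-02,
        9.0000e-03,  0.0000e+00]), 'tcp_pos': array([ 0.202, -0.644,  0.23 ]), 'orientation': array([-3.104e+00, -4.750e-01,  1.000e-03]), 'contact_force': array([-0.086, -0.489, -0.824]), 'moment': array([0.009, 0.049, 0.032]), 'gripper_force': np.float64(0.0), 'grip_width': np.float64(0.086)}
scene {'fov_y': 57.25423394340394, 'cx': 256.51050194413597, 'cy': 189.16846612590362, 'position': array([0.07125451, 0.34487859, 0.70848611]), 'rotation': array([-1.2085288 ,  2.39829294, -0.90970811])}
top {'fov_y': 53.279092554139496, 'cx': 255.45761572376836, 'cy': 199.75835969523735, 'position': array([ 0.44797064, -0.0220943 ,  0.94150684]), 'rotation': array([-2.13325741,  2.17451877, -0.06836987])}
wrist {'fov_y': 65.70646984690485, 'cx': 254.661048862433, 'cy': 194.77053266316358, 'position': array([ 0.27189619, -0.62118099,  0.37196662]), 'rotation': array([ 2.3321247 , -1.71111893, -0.25668017])}
```

View pics/top0.png

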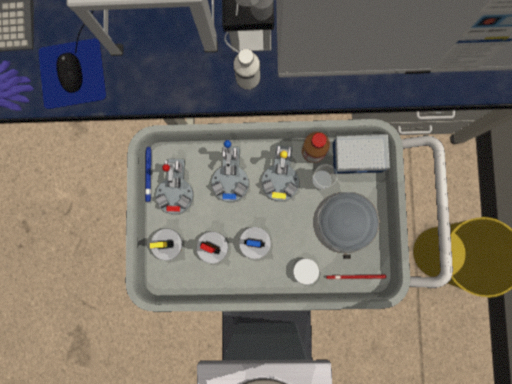

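View pics/scene0.png

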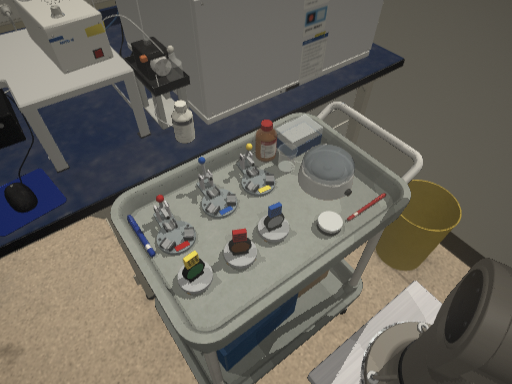

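```bash
cat > h.py <<'E'
from bench import r
import cv2,numpy as np
from scipy.spatial.transform import Rotation as R
def info(n): return r.camera_info(n)
def ray(c,n,uv):
    u=np.atleast_2d(uv).astype(float); f=192/np.tan(np.radians(c['fov_y']/2))
    d=(u-[c['cx'],c['cy']])/f
    if n=='wrist':
        t=np.linalg.norm(d,axis=1,keepdims=True); d=np.hstack([d*np.sinc(t/np.pi),np.cos(t)])
    else: d=np.hstack([d,np.ones((len(d),1))])
    return d@R.from_rotvec(c['rotation']).as_matrix().T
def plane(c,n,uv,z):
    d=ray(c,n,uv); p=c['position']; return p+d*((z-p[2])/d[:,2:])
def proj(c,n,X):
    q=(np.atleast_2d(X)-c['position'])@R.from_rotvec(c['rotation']).as_matrix(); f=192/np.tan(np.radians(c['fov_y']/2))
    if n=='wrist':
        s=np.linalg.norm(q[:,:2],axis=1,keepdims=True); q=q[:,:2]/np.maximum(s,1e-9)*np.arctan2(s,q[:,2:])
    else: q=q[:,:2]/q[:,2:]
    return q*f+[c['cx'],c['cy']]
def cross(c1,n1,u1,c2,n2,u2):
    a,b=ray(c1,n1,u1)[0],ray(c2,n2,u2)[0]; s=np.linalg.lstsq(np.c_[a,-b],c2['position']-c1['position'],rcond=None)[0]
    p,q=c1['position']+a*s[0],c2['position']+b*s[1]; return (p+q)/2,np.linalg.norm(p-q)
HUE={'red':[(0,6),(174,180)],'yellow':[(24,34)],'blue':[(105,125)]}
def blobs(im,col,amin=6,smin=150,vmin=70):
    h=cv2.cvtColor(im,cv2.COLOR_RGB2HSV); m=0
    for a,b in HUE[col]: m=m|cv2.inRange(h,(a,smin,vmin),(b,255,255))
    k,l,s,ce=cv2.connectedComponentsWithStats(m)
    out=[]
    for i in range(1,k):
        if s[i,4]>=amin:
            pts=np.argwhere(l==i)[:,::-1]; out.append((s[i,4],ce[i],cv2.minAreaRect(pts.astype(np.float32)),pts))
    return sorted(out,key=lambda t:-t[0])
E
python3 - <<'E'
from h import *
for n in('top','scene'):
    im=cv2.imread(f'pics/{n}0.png')[:,:,::-1].copy()
    for c in HUE:
        print(n,c,[(int(b[0]),b[1].round(1).tolist(),np.round(b[2][1],1).tolist(),round(b[2][2],0)) for b in blobs(im,c)[:9]])
im=cv2.imread('pics/scene0.png')[140:300,100:320]
cv2.imwrite('pics/c1.png',cv2.resize(im,None,fx=3.6,fy=3.6,interpolation=cv2.INTER_CUBIC))
im=cv2.imread('pics/top0.png')[130:265,135:310]
cv2.imwrite('pics/c2.png',cv2.resize(im,None,fx=4.4,fy=4.4,interpolation=cv2.INTER_CUBIC))
E
```

```text
top red [(184, [318.5, 139.9], [14.1, 14.8], 45.0), (114, [364.9, 276.2], [44.0, 2.0], -0.0), (82, [207.2, 247.5], [14.7, 5.8], 24.0), (62, [173.0, 208.1], [4.0, 12.0], 90.0), (33, [165.6, 167.5], [6.0, 5.0], 0.0), (15, [330.3, 276.5], [7.0, 1.0], 0.0), (11, [489.5, 20.7], [1.5, 5.8], 68.0)]
top yellow [(841, [473.9, 259.1], [85.0, 44.3], 59.0), (324, [484.8, 242.3], [31.3, 39.1], 9.0), (257, [427.3, 258.5], [34.6, 22.8], 85.0), (128, [471.8, 285.6], [21.2, 13.6], 18.0), (96, [496.2, 262.6], [12.6, 28.9], 80.0), (91, [474.8, 253.2], [25.6, 11.8], 68.0), (85, [157.8, 244.6], [5.0, 16.0], 90.0), (83, [494.8, 225.8], [17.1, 11.0], 59.0), (82, [506.4, 247.2], [19.0, 12.0], 90.0)]
top blue [(2983, [72.1, 73.9], [63.2, 63.6], 82.0), (166, [147.7, 167.4], [39.0, 4.0], 90.0), (76, [253.2, 242.8], [14.5, 5.1], 9.0), (63, [229.0, 195.9], [4.0, 12.0], 90.0), (31, [227.1, 143.6], [5.7, 4.9], 45.0), (20, [147.5, 198.0], [4.0, 3.0], 90.0)]
scene red [(70, [181.8, 245.5], [4.9, 14.3], 63.0), (62, [266.4, 122.9], [6.0, 10.0], 90.0), (59, [238.6, 231.4], [4.2, 13.3], 82.0), (51, [368.4, 204.6], [2.5, 25.8], 56.0), (38, [159.6, 197.9], [5.8, 6.7], 63.0), (36, [98.5, 53.0], [6.0, 6.3], 72.0), (7, [382.1, 196.0], [1.1, 5.5], 56.0), (6, [310.7, 17.2], [1.1, 3.6], 34.0)]
scene yellow [(68, [96.9, 28.1], [7.9, 13.9], 72.0), (59, [189.7, 256.1], [4.2, 14.4], 53.0), (11, [187.4, 266.0], [5.5, 4.1], 79.0), (9, [88.9, 30.9], [4.2, 2.1], 45.0), (7, [249.1, 144.9], [3.1, 1.8], 27.0)]
scene blue [(1912, [29.6, 201.3], [44.7, 74.8], 61.0), (37, [225.3, 209.9], [2.7, 11.6], 63.0), (35, [274.8, 205.5], [3.0, 10.8], 68.0), (34, [142.5, 237.6], [13.3, 3.9], 56.0), (22, [135.9, 225.9], [9.5, 3.5], 68.0), (21, [151.5, 252.0], [4.9, 4.2], 45.0), (17, [201.4, 159.1], [2.0, 5.0], 90.0)]
```

View pics/c1.png

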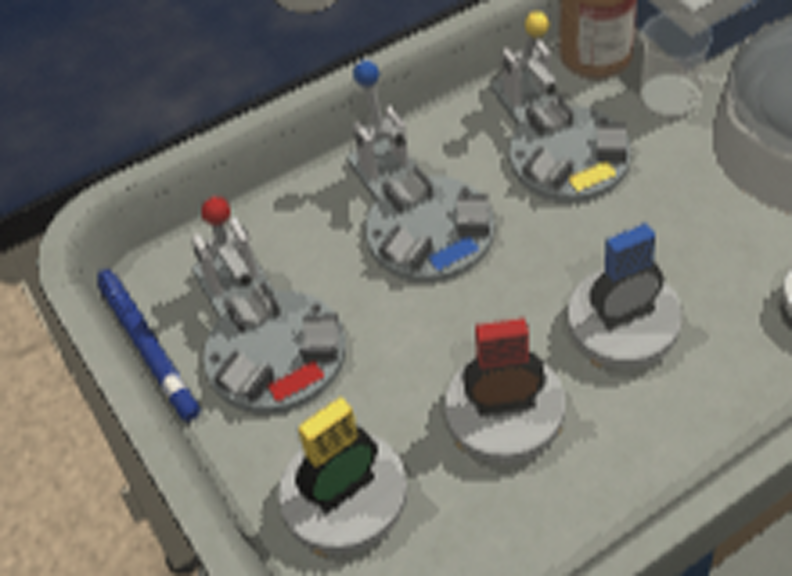

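View pics/c2.png

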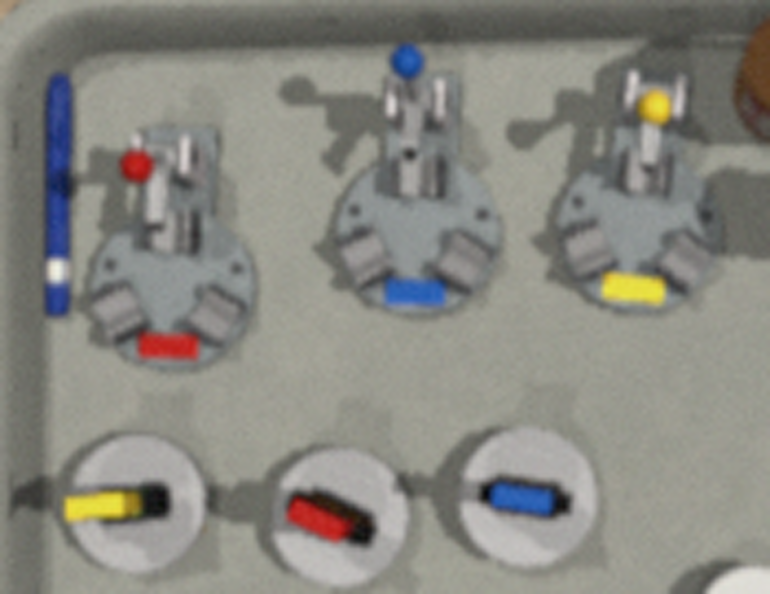

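```bash
python3 - <<'E'
from h import *
T,S=info('top'),info('scene')
P=lambda c,n,u,z:plane(c,n,u,z)[0].round(4)
kn={'red':((165.6,167.5),(159.6,197.9)),'blue':((227.1,143.6),(201.4+.5,159.6)),'yellow':((135+655/4.4,130+107/4.4),(100+537/3.6,140+23/3.6))}
for k,(a,b) in kn.items(): print('knob',k,*[x.round(4) for x in cross(T,'top',a,S,'scene',b)])
for k,a in {'red':(173,208.1),'blue':(229,195.9),'yellow':(135+633/4.4,130+288/4.4)}.items(): print('strip',k,P(T,'top',a,.011))
g={'red':((118,312),(214,313)),'blue':((364,258),(465,262)),'yellow':((588,250),(687,257))}
for k,v in g.items():
    q=[P(T,'top',(135+x/4.4,130+y/4.4),.023)[:2] for x,y in v]; d=q[0]-q[1]; ex=np.array([d[1],-d[0]])/np.linalg.norm(d)
    print('grooves',k,q,np.linalg.norm(d).round(4),'yaw',np.arctan2(ex[1],ex[0]).round(3),'centre',(sum(q)/2+ex*.0155).round(4))
for k,a,pl,f in (('red',(207.2,247.5),(340,516),(457,440)),('yellow',(157.8,244.6),(136,503),(320,550)),('blue',(253.2,242.8),(528,497),(597,362))):
    c=P(T,'top',(135+pl[0]/4.4,130+pl[1]/4.4),.021); b=P(S,'scene',(100+f[0]/3.6,140+f[1]/3.6),.005)
    e=b-c; print('optic',k,'tab',P(T,'top',a,.095),'plate',c,'ball',b,np.degrees(np.arctan2(e[1],e[0])).round(),np.hypot(*e[:2]).round(3), 'cam dir',np.degrees(np.arctan2(S['position'][1]-c[1],S['position'][0]-c[0])).round())
E
```

```text
knob red [0.6099 0.2095 0.0904] 0.002
knob blue [0.6609 0.0681 0.0911] 0.0034
knob yellow [ 0.634  -0.0597  0.0873] 0.0023
strip red [0.524  0.2131 0.011 ]
strip blue [0.5513 0.0747 0.011 ]
strip yellow [ 0.5498 -0.0475  0.011 ]
grooves red [array([0.5412, 0.2375]), array([0.5395, 0.184 ])] 0.0535 yaw -0.032 centre [0.5558 0.2103]
grooves blue [array([0.5683, 0.1007]), array([0.5648, 0.0449])] 0.0559 yaw -0.063 centre [0.582  0.0718]
grooves yellow [array([ 0.57  , -0.0229]), array([ 0.5649, -0.0771])] 0.0544 yaw -0.094 centre [ 0.5829 -0.0515]
optic red tab [0.4284 0.1154 0.095 ] plate [0.4271 0.1152 0.021 ] ball [0.4238 0.1535 0.005 ] 95.0 0.038 cam dir 147.0
optic yellow tab [0.4366 0.2255 0.095 ] plate [0.436  0.2274 0.021 ] ball [0.411  0.2582 0.005 ] 129.0 0.04 cam dir 162.0
optic blue tab [0.437  0.0136 0.095 ] plate [0.4356 0.0125 0.021 ] ball [0.4174 0.048  0.005 ] 117.0 0.04 cam dir 138.0
```

```bash
cat >> h.py <<'E'
def to(p,yaw=None):
    "shift & spin in tool axes for a world TCP goal and world yaw of tool x"
    o=r.get_obs(); M=R.from_rotvec(o['orientation']).as_matrix(); d=M.T@(np.array(p)-o['tcp_pos'])
    y=np.arctan2(M[1,0],M[0,0]); s=0 if yaw is None else -((yaw-y+np.pi)%(2*np.pi)-np.pi)
    print('t',o['clock'].round(1),'tcp',o['tcp_pos'].round(4),'yaw',y.round(3),'F',o['contact_force'].round(1),'w',o['grip_width'].round(3),'j7',o['joints'][6].round(2),'->',d.round(4),'spin',round(s,3))
E
python3 -c "
from h import *
to([.55,.07,.22],-.06)"
```

```text
Traceback (most recent call last):
  File "h.py", line 37, in to
    print('t',o['clock'].round(1),'tcp',o['tcp_pos'].round(4),'yaw',y.round(3),'F',o['contact_force'].round(1),'w',o['grip_width'].round(3),'j7',o['joints'][6].round(2),'->',d.round(4),'spin',round(s,3))
              ^^^^^^^^^^^^^^^^
AttributeError: 'float' object has no attribute 'round'
```

```bash
python3 - <<'E'
s=open('h.py').read()
i=s.index("    print('t'")
s=s[:i]+"    f=lambda v,k=3:np.round(v,k).tolist()\n    print('t',f(o['clock'],1),'tcp',f(o['tcp_pos'],4),'yaw',f(y),'F',f(o['contact_force'],1),'w',f(o['grip_width']),'j7',f(o['joints'][6]),'->',f(d,4),'spin',f(s))\n"
open('h.py','w').write(s)
E
python3 -c "
from h import *
to([.55,.07,.22],-.06)"
```

```text
t 0.2 tcp [0.2018, -0.6437, 0.2306] yaw 0.304 F [0.2, -0.5, -0.4] w 0.086 j7 -0.083 -> [0.5458, -0.5768, 0.0113] spin 0.364
```

>>> play_rows --targets "1 0.18 -0.19 0 0.36;1 0.18 -0.19 0 0.36;1 0.18 -0.19 0 0.36;1 0.18 -0.19 0 0.36;1 0.18 -0.19 0 0.36;1 0.18 -0.19 0 0.36;1 0.2 -0.22 0 0.36;1 0.23 -0.24 0 0.36"

```text
clock: 0.82
tcp_pos: [0.3482, -0.3439, 0.2311]
orientation: [-3.14, 0.09, 0.003]
contact_force: [0.4, -0.4, 0.0]
grip_width: -0.0
gripper_force: 0.0
```

```bash
python3 -c "
from h import *
to([.55,.07,.22],-.06)"
```

```text
t 0.8 tcp [0.3482, -0.3439, 0.2311] yaw -0.057 F [0.4, -0.4, 0.0] w -0.0 j7 -0.988 -> [0.1778, -0.4248, 0.011] spin 0.003
```

>>> play_rows --targets "1 0.18 -0.42 0.01 0;1 0.18 -0.42 0.01 0;1 0.18 -0.42 0.01 0;1 0.18 -0.42 0.01 0;1 0.18 -0.42 0.01 0;1 0.18 -0.42 0.01 0;1 0.18 -0.42 0.01 0;1 0.18 -0.42 0.01 0"

```text
clock: 1.48
tcp_pos: [0.4982, -0.046, 0.224]
orientation: [3.14, -0.089, 0.0]
contact_force: [0.1, -0.3, -0.6]
grip_width: -0.0
gripper_force: 0.0
```

>>> play_rows --targets "1 0.05 -0.11 0 0;1 0.05 -0.11 0 0;1 0.05 -0.11 0 0;1 0.05 -0.11 0 0;1 0.05 -0.11 0 0;1 0.05 -0.11 0 0"

```text
clock: 1.98
tcp_pos: [0.5535, 0.0585, 0.2235]
orientation: [3.14, -0.088, -0.002]
contact_force: [0.1, -0.4, 0.3]
grip_width: -0.0003
gripper_force: 0.0
```

```bash
python3 -c "
from h import *
to([.55,.07,.22],-.06)
c=info('wrist'); print(c); im=r.grab_frame('wrist'); cv2.imwrite('pics/w1.png',im[:,:,::-1])
for k in HUE: print(k,[(int(b[0]),b[1].round(1).tolist(),np.round(b[2][1],1).tolist(),round(b[2][2])) for b in blobs(im,k,15)[:6]])
"
```

```text
t 2.0 tcp [0.5535, 0.0585, 0.2235] yaw -0.056 F [0.1, -0.4, 0.3] w -0.0 j7 -1.959 -> [-0.0041, -0.0112, 0.0035] spin 0.004
{'fov_y': 65.70646984690485, 'cx': 254.661048862433, 'cy': 194.77053266316358, 'position': array([0.62702027, 0.05487334, 0.36496709]), 'rotation': array([ 2.00650122, -2.12124915, -0.31592697])}
red [(704, [447.0, 77.5], [33.2, 26.2], 45), (625, [459.2, 371.3], [36.8, 24.3], 60), (201, [100.6, 142.0], [15.0, 15.0], 90), (184, [137.5, 199.2], [8.0, 22.0], 90), (161, [439.5, 279.8], [3.5, 48.0], 79), (27, [401.2, 286.7], [3.0, 8.0], 90)]
yellow [(219, [119.8, 289.6], [12.4, 29.8], 70), (216, [337.9, 167.4], [24.1, 9.5], 6), (160, [373.0, 99.2], [14.3, 13.0], 63)]
blue [(656, [9.3, 15.2], [37.0, 21.0], 90), (559, [86.8, 125.1], [76.4, 8.2], 85), (232, [240.5, 172.0], [9.0, 25.0], 90), (217, [235.2, 72.8], [16.1, 15.7], 27), (78, [95.0, 181.5], [11.0, 7.2], 81)]
```

View pics/w1.png

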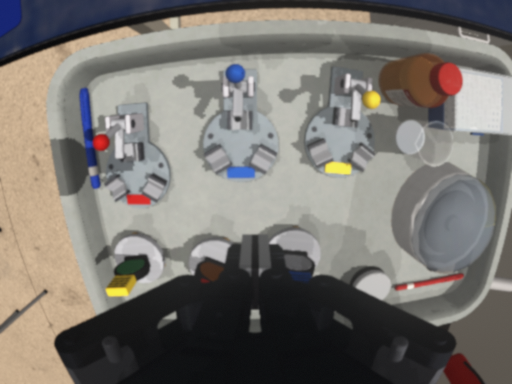

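```bash
cat > s.py <<'E'
from h import *
T=info('top')
W=dict(fov_y=65.70646984690485,cx=254.661048862433,cy=194.77053266316358,position=np.array([0.62702027,0.05487334,0.36496709]),rotation=np.array([2.00650122,-2.12124915,-0.31592697]))
kn={'red':((165.6,167.5),(100.6,142)),'blue':((227.1,143.6),(235.2,72.8)),'yellow':((135+655/4.4,130+107/4.4),(373,99.2))}
st={'red':(137.5,199.2),'blue':(240.5,172),'yellow':(337.9,167.4)}
g={'red':((118,187),(154,187)),'blue':((218,156),(263,160)),'yellow':((319,151),(359,160))}
for k in kn:
    print(k,'knob',*[x.round(4) for x in cross(T,'top',kn[k][0],W,'wrist',kn[k][1])],'strip',plane(W,'wrist',st[k],.011)[0].round(4))
    q=plane(W,'wrist',g[k],.021)[:,:2]; d=q[0]-q[1]; ex=np.array([d[1],-d[0]])/np.linalg.norm(d)
    print('  grooves',np.linalg.norm(d).round(4),'yaw',np.arctan2(ex[1],ex[0]).round(3),'centre',(q.mean(0)+ex*.0155).round(4))
    # strip direction
im=cv2.imread('pics/w1.png')[:,:,::-1].copy()
for k in kn:
    b=min(blobs(im,k,15),key=lambda b:np.hypot(*(b[1]-st[k])))
    q=plane(W,'wrist',b[3],.011)[:,:2]; q=q-q.mean(0); v=np.linalg.svd(q,full_matrices=False)[2][0]; v=v*np.sign(v[1]); print(k,'strip yaw',np.arctan2(-v[0],v[1]).round(3))
E
python3 s.py
```

```text
red knob [0.6086 0.2078 0.0984] 0.001 strip [0.5214 0.2151 0.011 ]
  grooves 0.0509 yaw -0.063 centre [0.5561 0.2095]
blue knob [0.6577 0.0685 0.1071] 0.0018 strip [0.5488 0.076  0.011 ]
  grooves 0.0531 yaw -0.15 centre [0.5832 0.0721]
yellow knob [ 0.6328 -0.0583  0.0936] 0.0014 strip [ 0.5487 -0.0452  0.011 ]
  grooves 0.0523 yaw -0.243 centre [ 0.5805 -0.048 ]
red strip yaw -0.118
blue strip yaw -0.053
yellow strip yaw -0.1
```

```bash
python3 -c "
from h import *
H={'red':(.556,.210,-.07),'blue':(.5825,.072,-.065),'yellow':(.582,-.050,-.12)}
for k,(x,y,a) in H.items():
  for s in (.045 if k=='blue' else .027,.082): 
    for z in (.14,.084): print(k,s,z); to([x+s*np.cos(a),y+s*np.sin(a),z],-.065)
"
```

```text
red 0.027 0.14
t 2.0 tcp [0.5534, 0.0576, 0.2236] yaw -0.058 F [0.6, -0.8, 0.7] w 0.0 j7 -1.959 -> [0.0209, -0.152, 0.0834] spin 0.007
red 0.027 0.084
t 2.0 tcp [0.5534, 0.0576, 0.2236] yaw -0.058 F [0.6, -0.8, 0.7] w 0.0 j7 -1.959 -> [0.0209, -0.1521, 0.1394] spin 0.007
red 0.082 0.14
t 2.0 tcp [0.5534, 0.0576, 0.2236] yaw -0.058 F [0.6, -0.8, 0.7] w 0.0 j7 -1.959 -> [0.0758, -0.1514, 0.0834] spin 0.007
red 0.082 0.084
t 2.0 tcp [0.5534, 0.0576, 0.2236] yaw -0.058 F [0.6, -0.8, 0.7] w 0.0 j7 -1.959 -> [0.0759, -0.1514, 0.1394] spin 0.007
blue 0.045 0.14
t 2.0 tcp [0.5534, 0.0576, 0.2236] yaw -0.058 F [0.6, -0.8, 0.7] w 0.0 j7 -1.959 -> [0.0733, -0.0158, 0.0835] spin 0.007
blue 0.045 0.084
t 2.0 tcp [0.5534, 0.0576, 0.2236] yaw -0.058 F [0.6, -0.8, 0.7] w 0.0 j7 -1.959 -> [0.0733, -0.0158, 0.1395] spin 0.007
blue 0.082 0.14
t 2.0 tcp [0.5534, 0.0576, 0.2236] yaw -0.058 F [0.6, -0.8, 0.7] w 0.0 j7 -1.959 -> [0.1103, -0.0155, 0.0835] spin 0.007
blue 0.082 0.084
t 2.0 tcp [0.5534, 0.0576, 0.2236] yaw -0.058 F [0.6, -0.8, 0.7] w 0.0 j7 -1.959 -> [0.1103, -0.0156, 0.1395] spin 0.007
yellow 0.027 0.14
t 2.0 tcp [0.5534, 0.0576, 0.2236] yaw -0.058 F [0.6, -0.8, 0.7] w 0.0 j7 -1.959 -> [0.0618, 0.1074, 0.0837] spin 0.007
yellow 0.027 0.084
t 2.0 tcp [0.5534, 0.0576, 0.2236] yaw -0.058 F [0.6, -0.8, 0.7] w 0.0 j7 -1.959 -> [0.0618, 0.1073, 0.1397] spin 0.007
yellow 0.082 0.14
t 2.0 tcp [0.5534, 0.0576, 0.2236] yaw -0.058 F [0.6, -0.8, 0.7] w 0.0 j7 -1.959 -> [0.1167, 0.1108, 0.0836] spin 0.007
yellow 0.082 0.084
t 2.0 tcp [0.5534, 0.0576, 0.2236] yaw -0.058 F [0.6, -0.8, 0.7] w 0.0 j7 -1.959 -> [0.1167, 0.1108, 0.1396] spin 0.007
```

>>> play_rows --targets "1 0.073 -0.016 0.05 0;1 0.073 -0.016 0.05 0;1 0.073 -0.016 0.09 0;1 0.073 -0.016 0.12 0;1 0.073 -0.016 0.14 0;1 0.073 -0.016 0.14 0;1 0.073 -0.016 0.14 0"

```text
clock: 2.62
tcp_pos: [0.6269, 0.0691, 0.0834]
orientation: [3.139, -0.091, -0.004]
contact_force: [1.1, -0.1, 0.9]
grip_width: -0.0003
gripper_force: 0.0
```

>>> play_rows --targets "1 0.006 0 0 0;1 0.012 0 0 0;1 0.018 0 0 0;1 0.024 0 0 0;1 0.03 0 0 0;1 0.037 0 0 0;1 0.037 0 0 0;1 0.037 0 0 0"

```text
clock: 3.28
tcp_pos: [0.6658, 0.0691, 0.0843]
orientation: [-3.14, 0.089, -0.003]
contact_force: [0.9, 0.3, 0.5]
grip_width: 0.0001
gripper_force: 0.0
```

>>> play_rows --targets "1 -0.01 0 0 0;1 -0.01 0 -0.03 0;1 -0.01 0 -0.06 0;1 -0.01 0 -0.06 0;1 -0.01 0 -0.06 0"

```text
clock: 3.7
tcp_pos: [0.6566, 0.07, 0.1467]
orientation: [-3.139, 0.088, -0.009]
contact_force: [-0.4, 0.2, -1.1]
grip_width: 0.0
gripper_force: 0.0
```

```bash
python3 -c "
from h import *
to([.556+.027,.210-.0019,.14],-.065)
"
```

```text
t 3.7 tcp [0.6566, 0.07, 0.1467] yaw -0.056 F [-0.4, 0.2, -1.1] w 0.0 j7 -1.987 -> [-0.0813, -0.1337, 0.0064] spin 0.009
```

>>> play_rows --targets "1 -0.081 -0.134 0 0;1 -0.081 -0.134 0 0;1 -0.081 -0.134 0 0;1 -0.081 -0.134 0 0;1 -0.081 -0.134 0 0;1 -0.081 -0.134 0.03 0;1 -0.081 -0.134 0.061 0;1 -0.081 -0.134 0.061 0"

```text
clock: 4.37
tcp_pos: [0.5773, 0.2058, 0.077]
orientation: [3.136, -0.087, -0.014]
contact_force: [-1.0, -0.0, -0.5]
grip_width: 0.0002
gripper_force: 0.0
```

>>> play_rows --targets "1 0.007 0 0 0;1 0.014 0 0 0;1 0.021 0 0 0;1 0.028 0 0 0;1 0.035 0 0 0;1 0.042 0 0 0;1 0.049 0 0 0;1 0.055 0 0 0"

```text
clock: 5.03
tcp_pos: [0.6364, 0.2042, 0.0826]
orientation: [3.14, -0.089, -0.002]
contact_force: [-2.1, -0.0, -1.5]
grip_width: 0.0001
gripper_force: 1.1
```

```bash
python3 -c "
from h import *
to([.556+.082,.210-.0057,.084])
"
```

```text
t 5.0 tcp [0.6364, 0.2042, 0.0826] yaw -0.056 F [-2.1, -0.0, -1.5] w 0.0 j7 -2.224 -> [0.0016, -0.0001, -0.0014] spin 0
```

Finish the red push, then the yellow one.

>>> play_rows --targets "1 0.002 0 0 0;1 0.002 0 0 0;1 -0.01 0 0 0;1 -0.01 0 -0.03 0;1 -0.01 0 -0.06 0;1 -0.01 0 -0.06 0"

```text
clock: 5.53
tcp_pos: [0.6301, 0.2072, 0.1497]
orientation: [-3.136, 0.088, -0.016]
contact_force: [1.3, -0.1, 1.2]
grip_width: -0.0
gripper_force: 0.0
```

```bash
python3 -c "
from h import *
to([.582+.026,-.050-.0035,.145],-.12)
"
```

```text
t 5.5 tcp [0.6301, 0.2072, 0.1497] yaw -0.056 F [1.3, -0.1, 1.2] w -0.0 j7 -2.209 -> [-0.0075, 0.2615, 0.0034] spin 0.064
```

>>> play_rows --targets "1 -0.008 0.262 0 0.06;1 -0.008 0.262 0 0.06;1 -0.008 0.262 0 0.06;1 -0.008 0.262 0 0.06;1 -0.008 0.262 0 0.06;1 -0.008 0.262 0 0.06;1 -0.008 0.262 0 0.06;1 -0.008 0.262 0 0.06"

```text
clock: 6.2
tcp_pos: [0.6036, -0.0625, 0.1434]
orientation: [3.132, -0.196, 0.002]
contact_force: [-0.1, -0.4, -0.1]
grip_width: 0.0002
gripper_force: 0.0
```

```bash
python3 -c "
from h import *
to([.582+.026,-.050-.0035,.084],-.12)
"
```

```text
t 6.2 tcp [0.6036, -0.0625, 0.1434] yaw -0.125 F [-0.1, -0.4, -0.1] w 0.0 j7 -1.841 -> [0.0032, -0.0097, 0.0593] spin -0.005
```

>>> play_rows --targets "1 0 0 0 0;1 0 0 0 0;1 0 0 0.03 0;1 0 0 0.059 0;1 0 0 0.059 0;1 0 0 0.059 0"

```text
clock: 6.7
tcp_pos: [0.6027, -0.0537, 0.0831]
orientation: [-3.136, 0.178, 0.005]
contact_force: [0.6, -0.3, 0.5]
grip_width: 0.0001
gripper_force: 0.0
```

```bash
python3 -c "
from h import *
a=-.12
to([.582+.082*np.cos(a),-.050+.082*np.sin(a),.084],-.12)
"
```

```text
t 6.7 tcp [0.6027, -0.0537, 0.0831] yaw -0.113 F [0.6, -0.3, 0.5] w 0.0 j7 -1.869 -> [0.061, -0.0008, -0.0011] spin 0.007
```

>>> play_rows --targets "1 0.007 0 0 0;1 0.014 0 0 0;1 0.022 0 0 0;1 0.03 0 0 0;1 0.038 0 0 0;1 0.046 0 0 0;1 0.054 0 0 0;1 0.061 0 0 0"

```text
clock: 7.37
tcp_pos: [0.6643, -0.0634, 0.0834]
orientation: [3.136, -0.183, -0.002]
contact_force: [-2.3, 0.7, -0.9]
grip_width: 0.0
gripper_force: 0.9
```

>>> play_rows --targets "1 0.001 0 0 0;1 0.001 0 0 0;1 -0.012 0 0 0;1 -0.012 0 -0.04 0;1 -0.012 0 -0.08 0;1 -0.012 0 -0.11 0;1 -0.012 0 -0.11 0"

```text
clock: 7.95
tcp_pos: [0.657, -0.0613, 0.2024]
orientation: [-3.136, 0.183, -0.022]
contact_force: [0.6, -0.1, 0.4]
grip_width: 0.0002
gripper_force: 0.0
```

```bash
python3 -c "
from h import *
to([.46,.02,.2],np.pi/2)
"
```

```text
t 8.0 tcp [0.657, -0.0613, 0.2024] yaw -0.116 F [0.6, -0.1, 0.4] w 0.0 j7 -1.815 -> [-0.2051, -0.0578, -0.0004] spin -1.687
```

>>> play_rows --targets "1 -0.1 -0.02 0 -0.9;1 -0.2 -0.02 0 -0.9;1 -0.2 -0.02 0 -0.9;1 -0.2 -0.02 0 -0.9;1 -0.2 -0.02 0 -0.9;1 -0.2 -0.02 0 -0.9;1 -0.2 -0.02 0 -0.9;1 -0.2 -0.02 0 -0.9"

```text
clock: 8.62
tcp_pos: [0.456, -0.0185, 0.1946]
orientation: [2.899, 1.207, 0.003]
contact_force: [0.6, 0.9, 0.3]
grip_width: -0.0
gripper_force: 0.0
```

>>> play_rows --targets "-1 0 0 0 -0.79;-1 0 0 0 -0.79;-1 0 0 0 -0.79;-1 0 0 0 -0.79;-1 0 0 0 -0.79;-1 0 0 0 -0.79;-1 0 0 0 -0.79;-1 0 0 0 -0.79"

```text
clock: 9.28
tcp_pos: [0.4566, -0.0184, 0.1942]
orientation: [2.219, 2.223, 0.002]
contact_force: [-0.3, 0.2, -0.0]
grip_width: 0.0858
gripper_force: 0.0
```

```bash
python3 -c "
from h import *
to([.46,-.05,.2],np.pi/2)
c=info('wrist'); np.save('w2.npy',c,allow_pickle=True); im=r.grab_frame('wrist'); cv2.imwrite('pics/w2.png',im[:,:,::-1])
for k in HUE: print(k,[(int(b[0]),b[1].round(1).tolist(),np.round(b[2][1],1).tolist(),round(b[2][2])) for b in blobs(im,k,15)[:6]])
"
```

```text
t 9.3 tcp [0.4566, -0.0184, 0.1942] yaw 1.572 F [-0.3, 0.2, -0.0] w 0.086 j7 -0.251 -> [-0.0316, 0.0033, -0.0058] spin 0.001
red [(458, [184.1, 24.9], [19.2, 38.3], 12), (273, [11.7, 355.6], [10.2, 60.9], 31), (208, [181.5, 317.9], [43.7, 5.5], 81), (57, [175.4, 279.7], [11.0, 5.0], 90)]
yellow [(266, [333.1, 196.4], [10.0, 27.1], 11), (71, [458.9, 232.8], [9.0, 9.0], 90)]
blue [(433, [228.7, 156.5], [13.0, 34.0], 9), (287, [338.9, 91.5], [10.3, 28.2], 5), (172, [476.8, 111.7], [14.0, 14.0], 0)]
```

View pics/w2.png

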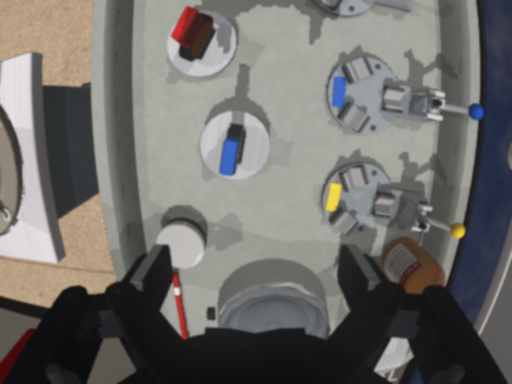

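```bash
cat >> h.py <<'E'
def plate(im,c,n,uv,z=.021,rad=60):
    "fit circle to the bright plate round a pixel, give world centre and diameter"
    h=cv2.cvtColor(im,cv2.COLOR_RGB2HSV); m=cv2.inRange(h,(0,0,150),(180,22,255))
    k=np.zeros_like(m); cv2.circle(k,tuple(int(v) for v in uv),rad,255,-1); m=cv2.morphologyEx(m&k,cv2.MORPH_OPEN,np.ones((3,3),np.uint8))
    cs=cv2.findContours(m,cv2.RETR_EXTERNAL,cv2.CHAIN_APPROX_NONE)[0]
    cs=np.vstack([q for q in cs if cv2.contourArea(q)>60])
    hull=cv2.convexHull(cs)[:,0]; q=plane(c,n,hull,z)[:,:2]
    (x,y),rr=cv2.minEnclosingCircle(q.astype(np.float32)); return round(x,4),round(y,4),round(2*rr,4)
def tabyaw(b,c,n,z=.095):
    q=plane(c,n,b[3],z)[:,:2]; m=q.mean(0); rc=cv2.minAreaRect((q*1e4).astype(np.float32)); p=cv2.boxPoints(rc)/1e4
    e=max((p[1]-p[0],p[2]-p[1]),key=np.linalg.norm); e=e*np.sign(e[1]); return m.round(4),round(float(np.arctan2(-e[0],e[1])),3),np.round(np.array(rc[1])/1e4,3)
E
python3 - <<'E'
from h import *
W=np.load('w2.npy',allow_pickle=True).item(); T=info('top')
im=cv2.imread('pics/w2.png')[:,:,::-1].copy(); tp=cv2.imread('pics/top0.png')[:,:,::-1].copy()
print('cam',W['position'])
print('blue plate w',plate(im,W,'wrist',(235,146),rad=45),'red',plate(im,W,'wrist',(202,44),rad=45))
for k,t,w in(('blue',(253.2,242.8),(228.7,156.5)),('red',(207.2,247.5),(184.1,24.9)),('yellow',(157.8,244.6),None)):
    bt=min(blobs(tp,k),key=lambda b:np.hypot(*(b[1]-t))); print(k,'top',tabyaw(bt,T,'top'))
    if w:
        bw=min(blobs(im,k),key=lambda b:np.hypot(*(b[1]-w))); print('   wrist',tabyaw(bw,W,'wrist'))
for k,t,kb in(('blue',(338.9,91.5),(476.8,111.7)),('yellow',(333.1,196.4),(458.9,232.8))):
    b=min(blobs(im,k),key=lambda b:np.hypot(*(b[1]-t))); s=tabyaw(b,W,'wrist',.011); kk=plane(W,'wrist',kb,.083)[0,:2]
    d=kk-s[0]; print(k,'strip',s,'knob',kk.round(4),'len',np.linalg.norm(d).round(4),'yaw',np.arctan2(d[1],d[0]).round(3))
E
```

```text
cam [0.45554846 0.05613143 0.33573444]
blue plate w (0.4346, 0.0133, 0.0976) red (0.3996, 0.1273, 0.1035)
blue top (array([0.437 , 0.0137]), -0.181, array([0.032, 0.011]))
   wrist (array([0.4345, 0.0155]), -0.168, array([0.028, 0.011]))
red top (array([0.4283, 0.1154]), -0.428, array([0.033, 0.013]))
   wrist (array([0.3983, 0.1269]), -0.19, array([0.034, 0.016]))
yellow top (array([0.4366, 0.2255]), -0.016, array([0.036, 0.011]))
blue strip (array([0.5485, 0.0762]), -0.065, array([0.032, 0.012])) knob [0.6845 0.0691] len 0.1362 yaw -0.052
yellow strip (array([ 0.5479, -0.0446]), -0.12, array([0.033, 0.013])) knob [ 0.6852 -0.065 ] len 0.1388 yaw -0.147
```

```bash
python3 -c "
from h import *
to([.435,.0145,.066],np.pi/2-.175)
"
```

```text
t 9.3 tcp [0.4565, -0.0185, 0.1941] yaw 1.57 F [0.6, 1.0, 0.7] w 0.086 j7 -0.253 -> [0.0329, -0.0217, 0.1281] spin 0.174
```

>>> play_rows --targets "-1 0.033 -0.022 0.03 0.17;-1 0.033 -0.022 0.05 0.17;-1 0.033 -0.022 0.08 0.17;-1 0.033 -0.022 0.1 0.17;-1 0.033 -0.022 0.128 0.17;-1 0.033 -0.022 0.128 0.17;-1 0.033 -0.022 0.128 0.17"

```text
clock: 9.92
tcp_pos: [0.4331, 0.0147, 0.0655]
orientation: [-2.399, -2.025, 0.003]
contact_force: [0.1, 1.1, 0.5]
grip_width: 0.0855
gripper_force: 0.0
```

```bash
python3 -c "
from h import *
to([.435,.0145,.066],np.pi/2-.175)
"
```

```text
t 9.9 tcp [0.4331, 0.0147, 0.0655] yaw 1.402 F [0.1, 1.1, 0.5] w 0.086 j7 -0.686 -> [0.0001, 0.0019, -0.0005] spin 0.007
```

>>> play_rows --targets "1 0 0 0 0;1 0 0 0 0;1 0 0 0 0;1 0 0 0 0;1 0 0 0 0;1 0 0 0 0;1 0 0 0 0;1 0 0 0 0" --squeeze 60

```text
clock: 10.58
tcp_pos: [0.4341, 0.0144, 0.0663]
orientation: [2.399, 2.028, 0.001]
contact_force: [-0.5, -0.5, 5.6]
grip_width: 0.0109
gripper_force: 60.1
```

>>> play_rows --targets "1 0 0 -0.02 0;1 0 0 -0.05 0;1 0 0 -0.08 0;1 0 0 -0.08 0"

```text
clock: 10.92
tcp_pos: [0.4367, 0.0152, 0.1502]
orientation: [2.395, 2.025, 0.009]
contact_force: [1.8, 0.5, -1.1]
grip_width: 0.0114
gripper_force: 59.4
```

```bash
python3 -c "
from h import *
to([.5825,.0735,.125],np.pi/2-.06)
"
```

```text
t 10.9 tcp [0.4367, 0.0152, 0.1502] yaw 1.404 F [1.8, 0.5, -1.1] w 0.011 j7 -0.546 -> [0.0817, 0.1339, 0.0263] spin -0.107
```

>>> play_rows --targets "1 0.082 0.134 0 -0.11;1 0.082 0.134 0 -0.11;1 0.082 0.134 0 -0.11;1 0.082 0.134 0 -0.11;1 0.082 0.134 0 -0.11;1 0.082 0.134 0.02 -0.11;1 0.082 0.134 0.026 -0.11;1 0.082 0.134 0.026 -0.11"

```text
clock: 11.58
tcp_pos: [0.5773, 0.0723, 0.1173]
orientation: [-2.282, -2.155, 0.007]
contact_force: [-0.3, -0.5, -1.7]
grip_width: 0.0114
gripper_force: 59.5
```

```bash
python3 -c "
from h import *
to([.5825,.0735,.083],np.pi/2-.06)
c=info('wrist'); np.save('w3.npy',c,allow_pickle=True); im=r.grab_frame('wrist'); cv2.imwrite('pics/w3.png',im[:,:,::-1])
im=r.grab_frame('top'); cv2.imwrite('pics/top3.png',im[:,:,::-1])
"
```

```text
t 11.6 tcp [0.5773, 0.0723, 0.1173] yaw 1.514 F [-0.3, -0.5, -1.7] w 0.011 j7 -0.601 -> [0.0015, 0.0053, 0.0342] spin 0.003
```

View pics/w3.png

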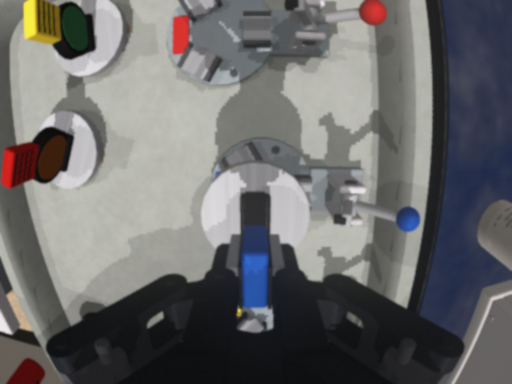

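```bash
cat >> h.py <<'E'
def circ(im,c,n,uv,rad,z,R0,lo=165):
    "least-squares circle of known radius R0 (m) to the edge of a bright patch"
    from scipy.optimize import least_squares
    h=cv2.cvtColor(im,cv2.COLOR_RGB2HSV); m=cv2.inRange(h,(0,0,lo),(180,20,255))
    k=np.zeros_like(m); cv2.circle(k,tuple(int(v) for v in uv),rad,255,-1); m&=k
    m=cv2.morphologyEx(m,cv2.MORPH_OPEN,np.ones((3,3),np.uint8))
    q=cv2.findContours(m,cv2.RETR_EXTERNAL,cv2.CHAIN_APPROX_NONE)[0]; q=max(q,key=cv2.contourArea)
    q=plane(c,n,cv2.convexHull(q)[:,0],z)[:,:2]; x0=plane(c,n,uv,z)[0,:2]
    s=least_squares(lambda x:np.hypot(*(q-x).T)-R0,x0,loss='soft_l1',f_scale=.0007); return s.x.round(4),np.abs(s.fun).mean().round(4),len(q)
E
python3 - <<'E'
from h import *
W=np.load('w3.npy',allow_pickle=True).item(); im=cv2.imread('pics/w3.png')[:,:,::-1].copy()
for lo in(150,170,185): print('held plate',circ(im,W,'wrist',(255,210),62,.072,.038,lo))
for lo in(150,165): print('red plate',circ(im,W,'wrist',(68,150),42,.021,.038,lo),'yel',circ(im,W,'wrist',(88,37),45,.021,.038,lo))
K={'blue':(407,218),'red':(373,12)}
for k in K:
    b=min(blobs(im,k),key=lambda b:np.hypot(*(b[1]-K[k]))); print(k,'knob',b[1],plane(W,'wrist',b[1],.083)[0])
T=info('top'); tp=cv2.imread('pics/top3.png')[:,:,::-1].copy()
for k in HUE: print(k,[(int(b[0]),b[1].round(1).tolist(),tabyaw(b,T,'top')) for b in blobs(tp,k) if 130<b[1][1]<300 and 140<b[1][0]<300])
E
```

```text
held plate (array([0.5714, 0.0755]), np.float64(0.0046), 23)
held plate (array([0.5786, 0.0704]), np.float64(0.0037), 20)
held plate (array([0.5777, 0.0698]), np.float64(0.0036), 20)
red plate (array([0.4069, 0.1224]), np.float64(0.0032), 17) yel (array([0.434 , 0.2252]), np.float64(0.0035), 21)
red plate (array([0.3993, 0.1251]), np.float64(0.0015), 19) yel (array([0.4335, 0.2289]), np.float64(0.0021), 24)
blue knob [408.5952381  220.19047619] [0.68398821 0.06891788 0.083     ]
red knob [373.01796407  11.65868263] [0.6567528  0.20696815 0.083     ]
red [(85, [203.0, 259.8], (array([0.4018, 0.1249]), -0.403, array([0.033, 0.013]))), (63, [173.0, 208.1], (array([0.5173, 0.1919]), -0.02, array([0.027, 0.009])))]
yellow [(87, [158.0, 244.6], (array([0.4367, 0.2252]), -0.016, array([0.036, 0.011]))), (33, [285.7, 132.8], (array([ 0.6823, -0.0639]), -0.602, array([0.014, 0.013]))), (30, [282.0, 194.9], (array([ 0.5417, -0.0522]), -0.022, array([0.013, 0.011])))]
blue [(165, [147.7, 167.0], (array([0.6118, 0.25  ]), -1.56, array([0.09 , 0.009]))), (20, [147.5, 198.0], (array([0.5411, 0.2497]), -1.561, array([0.009, 0.007])))]
```

>>> play_rows --targets "1 0.002 0.005 0 0;1 0.002 0.005 0.01 0;1 0.002 0.005 0.018 0;1 0.002 0.005 0.018 0;1 0.002 0.005 0.018 0"

```text
clock: 12.1
tcp_pos: [0.584, 0.0745, 0.1012]
orientation: [-2.283, -2.157, 0.002]
contact_force: [-0.3, -0.7, -1.0]
grip_width: 0.0112
gripper_force: 59.5
```

```bash
python3 -c "
from h import *
to([.5825,.074,.083],np.pi/2-.06)"
```

```text
t 12.1 tcp [0.584, 0.0745, 0.1012] yaw 1.514 F [-0.3, -0.7, -1.0] w 0.011 j7 -0.616 -> [-0.0006, -0.0014, 0.0182] spin 0.003
```

>>> play_rows --targets "1 0 -0.001 0.006 0;1 0 -0.001 0.012 0;1 0 -0.001 0.018 0;1 0 -0.001 0.019 0;1 0 -0.001 0.019 0;1 0 -0.001 0.019 0" --squeeze 25

```text
clock: 12.6
tcp_pos: [0.5829, 0.0738, 0.0831]
orientation: [2.284, 2.157, -0.005]
contact_force: [-4.3, -2.9, 7.9]
grip_width: 0.0111
gripper_force: 61.0
```

```bash
python3 -c "
from h import *
to([.5825,.074,.083],np.pi/2-.06)"
```

```text
t 12.6 tcp [0.5829, 0.0738, 0.0831] yaw 1.514 F [-4.3, -2.9, 7.9] w 0.011 j7 -0.633 -> [0.0002, -0.0004, 0.0001] spin 0.003
```

>>> play_rows --targets "0.4 0 0 0 0;0.4 0 0 0 0;0.4 0 0 0 0;0.4 0 0 0 0"

```text
clock: 12.93
tcp_pos: [0.5838, 0.075, 0.0829]
orientation: [-2.284, -2.157, -0.001]
contact_force: [-0.0, 0.1, 0.6]
grip_width: 0.0259
gripper_force: 0.0
```

```bash
python3 -c "
from h import *
to([.5825,.074,.083],np.pi/2-.06)
c=info('wrist'); np.save('w4.npy',c,allow_pickle=True); im=r.grab_frame('wrist'); cv2.imwrite('pics/w4.png',im[:,:,::-1])
"
```

```text
t 12.9 tcp [0.5838, 0.075, 0.0829] yaw 1.514 F [-0.0, 0.1, 0.6] w 0.026 j7 -0.633 -> [-0.0011, -0.0013, -0.0001] spin 0.003
```

View pics/w4.png

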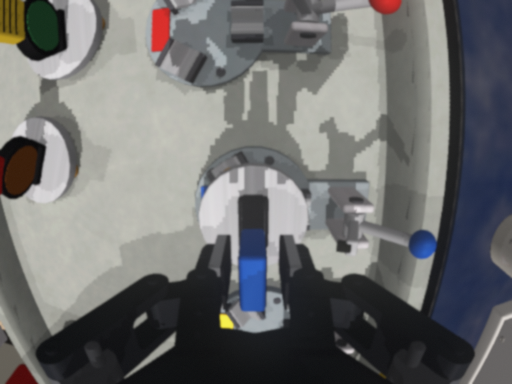

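>>> play_rows --targets "0.4 0 0 -0.02 0;0.4 0 0 -0.05 0;0.4 0 0 -0.09 0;1 0 0 -0.1 0;1 0 0 -0.1 0"

```text
clock: 13.4
tcp_pos: [0.5862, 0.0758, 0.187]
orientation: [2.281, 2.154, 0.01]
contact_force: [0.4, -0.0, -0.2]
grip_width: 0.0022
gripper_force: 0.0
```

```bash
python3 -c "
from h import *
T,S=info('top'),info('scene')
for z in (-.1,0,.05,.1,.15,.2):
    q=plane(T,'top',[(140,118),(240,115)],z); u=proj(S,'scene',q); print(z,q[:,0].round(3),u.round(0).tolist())
cv2.imwrite('pics/c5.png',cv2.resize(cv2.imread('pics/scene0.png')[60:260,0:240],None,fx=3,fy=3))
to([.717,.066,.185],np.pi/2-.06)"
```

```text
-0.1 [0.79  0.791] [[102.0, 222.0], [190.0, 178.0]]
0 [0.758 0.758] [[107.0, 201.0], [194.0, 160.0]]
0.05 [0.741 0.741] [[111.0, 189.0], [196.0, 150.0]]
0.1 [0.725 0.725] [[114.0, 176.0], [198.0, 139.0]]
0.15 [0.708 0.709] [[118.0, 162.0], [200.0, 126.0]]
0.2 [0.692 0.692] [[122.0, 146.0], [203.0, 112.0]]
t 13.4 tcp [0.5862, 0.0758, 0.187] yaw 1.514 F [0.4, -0.0, -0.2] w 0.002 j7 -0.553 -> [-0.0023, 0.1311, 0.003] spin 0.003
```

View pics/c5.png

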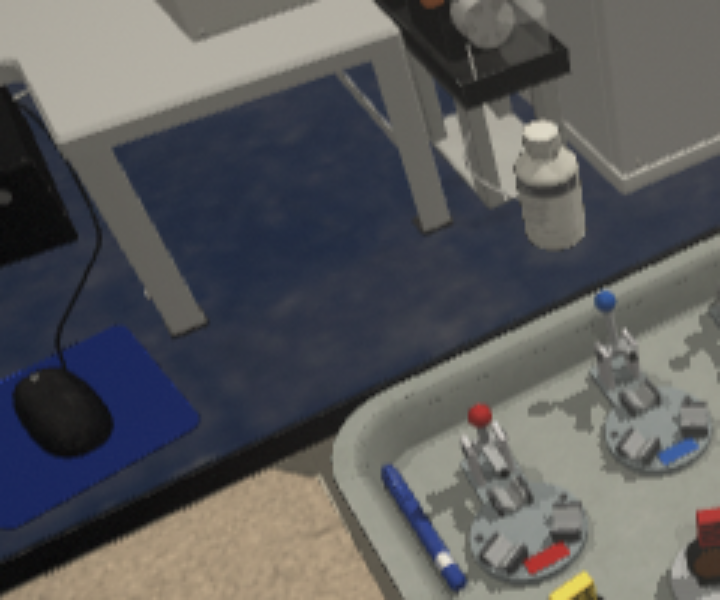

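>>> play_rows --targets "1 -0.002 0.131 0 0;1 -0.002 0.131 0 0;1 -0.002 0.131 0 0;1 -0.002 0.131 0 0;1 -0.002 0.131 0.03 0;1 -0.002 0.131 0.07 0;1 -0.002 0.131 0.102 0;1 -0.002 0.131 0.102 0"

```text
clock: 14.07
tcp_pos: [0.7088, 0.0639, 0.0718]
orientation: [-2.278, -2.153, 0.018]
contact_force: [-1.4, -0.7, -0.8]
grip_width: -0.0001
gripper_force: 0.0
```

```bash
python3 -c "
from h import *
to([.656,.0695,.082],np.pi/2-.06)"
```

```text
t 14.1 tcp [0.7088, 0.0639, 0.0718] yaw 1.515 F [-1.4, -0.7, -0.8] w -0.0 j7 -0.543 -> [0.0026, -0.0531, -0.0095] spin 0.004
```

>>> play_rows --targets "1 0 0 0 0;1 0 -0.008 0 0;1 0 -0.016 0 0;1 0 -0.024 0 0;1 0 -0.032 0 0;1 0 -0.04 0 0;1 0 -0.048 0 0;1 0 -0.054 0 0"

```text
clock: 14.73
tcp_pos: [0.6781, 0.0685, 0.0965]
orientation: [2.269, 2.136, 0.05]
contact_force: [20.6, -5.8, 44.0]
grip_width: -0.0004
gripper_force: 18.6
```

```bash
python3 -c "
from h import *
to([.6535,.0695,.082],np.pi/2-.06)"
```

```text
t 14.7 tcp [0.6781, 0.0685, 0.0965] yaw 1.51 F [20.6, -5.8, 44.0] w -0.0 j7 -0.582 -> [-0.0006, -0.0252, 0.0135] spin -0.0
```

```bash
python3 -c "
from h import *
im=r.grab_frame('wrist'); sc=r.grab_frame('scene')
a=cv2.resize(im[100:340,120:440],None,fx=1.25,fy=1.25); b=cv2.resize(sc[100:260,130:300],(400,376))
cv2.imwrite('pics/w6.png',np.hstack([cv2.resize(a,(400,376)),b])[:,:,::-1])"
```

```text
(no output)
```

View pics/w6.png

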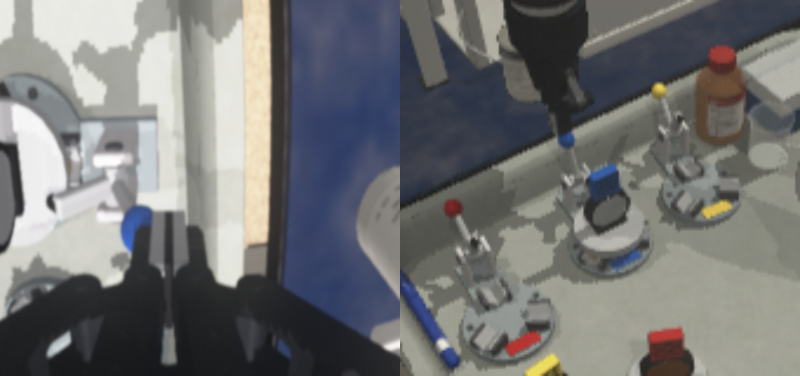

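>>> play_rows --targets "1 0 0 -0.03 0;1 0 0 -0.05 0;1 0 0.03 -0.05 0;1 0 0.05 -0.05 0;1 0 0.05 -0.05 0;1 0 0.05 -0.05 0;1 0 0.05 -0.05 0"

```text
clock: 15.42
tcp_pos: [0.7096, 0.0661, 0.1321]
orientation: [2.283, 2.158, 0.001]
contact_force: [-0.7, 1.0, -0.1]
grip_width: -0.0
gripper_force: 0.0
```

```bash
python3 -c "
from h import *
to([.728,.066,.068],np.pi/2-.06)
to([.66,.0695,.068],np.pi/2-.06)
W=info('wrist'); im=r.grab_frame('wrist')
for b in blobs(im,'blue',40): print(b[0],b[1],plane(W,'wrist',b[1],.085)[0])"
```

```text
t 15.4 tcp [0.7096, 0.0661, 0.1321] yaw 1.514 F [-0.7, 1.0, -0.1] w -0.0 j7 -0.523 -> [0.001, 0.0183, 0.0641] spin 0.003
t 15.4 tcp [0.7096, 0.0661, 0.1321] yaw 1.514 F [-0.7, 1.0, -0.1] w -0.0 j7 -0.523 -> [0.0006, -0.0498, 0.0641] spin 0.003
1246 [ 77.02247191 221.86757624] [0.56972828 0.06875816 0.085     ]
421 [182.9239905 221.5391924] [0.65870571 0.06643164 0.085     ]
```

>>> play_rows --targets "1 0 0 0.03 0;1 0 0 0.06 0;1 0 0 0.06 0;1 0 0 0.06 0;1 0 -0.008 0.06 0;1 0 -0.016 0.06 0;1 0 -0.02 0.06 0;1 0 -0.02 0.06 0"

```text
clock: 16.13
tcp_pos: [0.6897, 0.0672, 0.0726]
orientation: [2.282, 2.158, 0.001]
contact_force: [-0.8, -1.1, -0.5]
grip_width: -0.0
gripper_force: 0.0
```

>>> play_rows --targets "1 0 -0.004 0 0;1 0 -0.008 0 0;1 0 -0.008 0 0"

```text
clock: 16.38
tcp_pos: [0.6824, 0.0672, 0.0716]
orientation: [2.283, 2.157, 0.001]
contact_force: [0.1, 0.2, 0.3]
grip_width: -0.0002
gripper_force: 0.1
```

>>> play_rows --targets "1 0 -0.004 0 0;1 0 -0.008 0 0;1 0 -0.008 0 0"

```text
clock: 16.63
tcp_pos: [0.6738, 0.0678, 0.0711]
orientation: [-2.283, -2.157, 0.0]
contact_force: [0.6, -0.3, 0.4]
grip_width: -0.0003
gripper_force: 0.4
```

>>> play_rows --targets "1 0 -0.004 -0.001 0;1 0 -0.008 -0.002 0;1 0 -0.01 -0.004 0;1 0 -0.01 -0.004 0"

```text
clock: 16.97
tcp_pos: [0.6637, 0.0683, 0.0752]
orientation: [-2.283, -2.157, 0.001]
contact_force: [0.1, 0.4, -0.9]
grip_width: -0.0
gripper_force: 0.0
```

>>> play_rows --targets "1 0 -0.003 0 0;1 0 -0.006 0 0;1 0 -0.006 0 0"

```text
clock: 17.22
tcp_pos: [0.6579, 0.0685, 0.0749]
orientation: [-2.284, -2.157, 0.001]
contact_force: [1.1, -0.4, 0.2]
grip_width: 0.0003
gripper_force: 0.2
```

```bash
python3 -c "
from h import *
to([.655,.0695,.075],np.pi/2-.06)
W=info('wrist'); im=r.grab_frame('wrist')
for b in blobs(im,'blue',40): print(b[0],b[1],plane(W,'wrist',b[1],.091)[0])"
```

```text
t 17.2 tcp [0.6579, 0.0685, 0.0749] yaw 1.514 F [1.1, -0.4, 0.2] w 0.0 j7 -0.587 -> [0.0008, -0.0029, -0.0001] spin 0.003
2485 [101.41327968 266.19597586] [0.57410906 0.06919863 0.091     ]
834 [206.91247002 265.43405276] [0.63368847 0.07002568 0.091     ]
```

>>> play_rows --targets "1 0 -0.003 0 0;1 0 -0.006 0 0;1 0 -0.006 0 0;1 0 -0.006 0 0"

```text
clock: 17.6
tcp_pos: [0.652, 0.0689, 0.075]
orientation: [-2.284, -2.157, 0.001]
contact_force: [0.2, 0.5, 0.1]
grip_width: -0.0002
gripper_force: 0.0
```

>>> play_rows --targets "1 0 -0.002 0 0;1 0 -0.004 0 0;1 0 -0.004 0 0;1 0 -0.004 0 0"

```text
clock: 17.93
tcp_pos: [0.65, 0.069, 0.0753]
orientation: [2.283, 2.156, 0.004]
contact_force: [5.3, -0.2, -3.5]
grip_width: -0.0002
gripper_force: 2.7
```

```bash
python3 -c "
from h import *
to([.655,.0695,.075],np.pi/2-.06)
W=info('wrist'); im=r.grab_frame('wrist')
for b in blobs(im,'blue',40): print(b[0],b[1],plane(W,'wrist',b[1],.091)[0])"
```

```text
t 17.9 tcp [0.65, 0.069, 0.0753] yaw 1.513 F [5.3, -0.2, -3.5] w -0.0 j7 -0.595 -> [0.0008, 0.005, 0.0003] spin 0.003
2445 [115.65480573 267.03108384] [0.57520666 0.06934743 0.091     ]
791 [208.74841972 261.67383059] [0.62690835 0.07238216 0.091     ]
```

>>> play_rows --targets "1 0 0.01 0 0;1 0 0.01 -0.03 0;1 0 0.01 -0.07 0;1 0 0.01 -0.1 0;1 0 -0.04 -0.12 0;1 0 -0.08 -0.12 0;1 0 -0.12 -0.12 0;1 0 -0.14 -0.12 0"

```text
clock: 18.65
tcp_pos: [0.5048, 0.0774, 0.1951]
orientation: [-2.283, -2.158, 0.003]
contact_force: [-0.7, 0.3, -0.3]
grip_width: 0.0001
gripper_force: 0.0
```

>>> play_rows --targets "-1 0 -0.07 0 0;-1 0 -0.07 0 0;-1 0 -0.07 0 0;-1 0 -0.07 0 0;-1 0 -0.07 0 0;-1 0 -0.07 0 0"

```text
clock: 19.15
tcp_pos: [0.44, 0.0811, 0.1953]
orientation: [2.284, 2.156, 0.002]
contact_force: [-0.0, -0.3, -0.1]
grip_width: 0.0727
gripper_force: 0.0
```

```bash
cat > look.py <<'E'
from h import *
import sys
W=info('wrist'); im=r.grab_frame('wrist'); cv2.imwrite('pics/%s.png'%sys.argv[1],im[:,:,::-1]); np.save(sys.argv[1]+'.npy',W,allow_pickle=True)
T=info('top'); tp=r.grab_frame('top'); cv2.imwrite('pics/%st.png'%sys.argv[1],tp[:,:,::-1])
for k in HUE:
    for n,c,i in(('wrist',W,im),('top',T,tp)):
        for b in blobs(i,k,20):
            m=tabyaw(b,c,n)
            if .36<m[0][0]<.72 and -.1<m[0][1]<.28: print(k,n,int(b[0]),b[1].round(1).tolist(),'tab',m[0],m[1],m[2],'strip',tabyaw(b,c,n,.011)[:2],'knob',plane(c,n,b[1],.083)[0,:2].round(4))
E
python3 look.py w7; python3 -c "
from h import *
to([.399,.126,.066],np.pi/2-.4)"
```

```text
red wrist 466 [202.7, 144.1] tab [0.399  0.1281] -0.463 [0.03  0.011] strip (array([0.3836, 0.1186]), -0.463) knob [0.3968 0.1268]
red wrist 280 [322.6, 52.2] tab [0.5011 0.1996] -0.064 [0.023 0.009] strip (array([0.5212, 0.2148]), -0.064) knob [0.5039 0.2017]
red wrist 163 [463.9, 60.1] tab [0.6461 0.2047] 1.492 [0.015 0.016] strip (array([0.7164, 0.2218]), 1.492) knob [0.656  0.2071]
red top 31 [168.3, 147.1] tab [0.6565 0.2031] -1.565 [0.014 0.011] strip (array([0.6772, 0.2255]), -1.565) knob [0.6594 0.2063]
yellow wrist 320 [238.2, 17.6] tab [0.4345 0.2314] 0.067 [0.01  0.028] strip (array([0.4314, 0.2578]), 0.067) knob [0.4341 0.2351]
yellow wrist 50 [455.8, 293.1] tab [ 0.6753 -0.0559] 0.792 [0.011 0.014] strip (array([ 0.7558, -0.1294]), 0.792) knob [ 0.6867 -0.0664]
yellow top 66 [278.9, 194.9] tab [ 0.5418 -0.0452] -0.105 [0.029 0.012] strip (array([ 0.5511, -0.0475]), -0.105) knob [ 0.5431 -0.0455]
yellow top 35 [285.9, 132.8] tab [ 0.6823 -0.0642] -0.823 [0.013 0.013] strip (array([ 0.7056, -0.0684]), -0.823) knob [ 0.6857 -0.0648]
blue wrist 574 [398.4, 7.7] tab [0.5753 0
[... 540 characters left out ...]
.005] strip (array([0.5487, 0.2763]), -1.496) knob [0.5254 0.2496]
blue top 169 [147.8, 167.7] tab [0.6102 0.2498] -1.56 [0.09  0.009] strip (array([0.6263, 0.2767]), -1.56) knob [0.6124 0.2536]
blue top 75 [225.2, 176.6] tab [0.5857 0.0741] -0.023 [0.032 0.011] strip (array([0.5994, 0.0836]), -0.023) knob [0.5877 0.0754]
blue top 31 [226.7, 157.6] tab [0.6288 0.0701] 0.774 [0.011 0.013] strip (array([0.6467, 0.0793]), 0.774) knob [0.6314 0.0714]
blue top 20 [147.5, 198.0] tab [0.5411 0.2497] -1.561 [0.009 0.007] strip (array([0.5503, 0.2767]), -1.561) knob [0.5424 0.2536]
t 19.2 tcp [0.4398, 0.0812, 0.195] yaw 1.513 F [-0.7, 0.0, 0.3] w 0.085 j7 -0.544 -> [0.0423, -0.0433, 0.129] spin 0.342
```

View pics/w7.png

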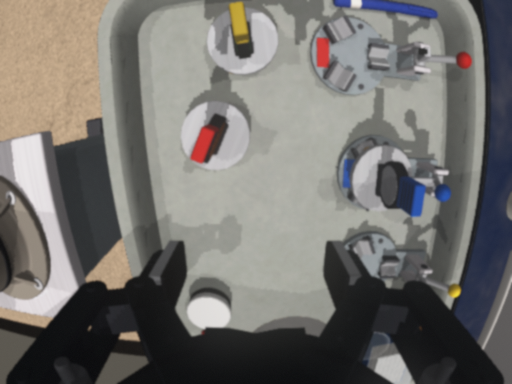

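```bash
python3 -c "
from h import *
to([.399,.128,.066],np.pi/2-.43)"
```

```text
t 19.2 tcp [0.4398, 0.0812, 0.195] yaw 1.513 F [-0.7, 0.0, 0.3] w 0.085 j7 -0.544 -> [0.0443, -0.0434, 0.129] spin 0.372
```

>>> play_rows --targets "-1 0.044 -0.043 0 0.37;-1 0.044 -0.043 0.02 0.37;-1 0.044 -0.043 0.04 0.37;-1 0.044 -0.043 0.07 0.37;-1 0.044 -0.043 0.1 0.37;-1 0.044 -0.043 0.129 0.37;-1 0.044 -0.043 0.129 0.37;-1 0.044 -0.043 0.129 0.37"

```text
clock: 19.92
tcp_pos: [0.3977, 0.1276, 0.0652]
orientation: [-2.64, -1.7, 0.005]
contact_force: [0.4, -1.4, 0.5]
grip_width: 0.0851
gripper_force: 0.0
```

```bash
python3 -c "
from h import *
to([.399,.128,.066],np.pi/2-.43)"
```

```text
t 19.9 tcp [0.3977, 0.1276, 0.0652] yaw 1.144 F [0.4, -1.4, 0.5] w 0.085 j7 -1.254 -> [0.0009, 0.0011, -0.0008] spin 0.004
```

>>> play_rows --targets "1 0 0 0 0;1 0 0 0 0;1 0 0 0 0;1 0 0 0 0;1 0 0 0 0;1 0 0 0 0;1 0 0 0 0;1 0 0 0 0" --squeeze 60

```text
clock: 20.58
tcp_pos: [0.3988, 0.1277, 0.0665]
orientation: [2.642, 1.7, 0.001]
contact_force: [-0.0, -0.3, 5.7]
grip_width: 0.0108
gripper_force: 59.4
```

>>> play_rows --targets "1 0 0 -0.02 0;1 0 0 -0.05 0;1 0 0 -0.08 0;1 0 0 -0.08 0;1 0 0 -0.08 0;1 0 0 -0.08 0"

```text
clock: 21.08
tcp_pos: [0.3979, 0.1268, 0.1454]
orientation: [2.642, 1.7, -0.002]
contact_force: [-0.5, 0.4, -1.5]
grip_width: 0.0114
gripper_force: 59.0
```

```bash
python3 -c "
from h import *
to([.5555,.2125,.12],np.pi/2-.06)"
```

```text
t 21.1 tcp [0.3979, 0.1268, 0.1454] yaw 1.143 F [-0.5, 0.4, -1.5] w 0.011 j7 -1.097 -> [0.1433, 0.108, 0.0252] spin -0.367
```

>>> play_rows --targets "1 0.143 0.108 0 -0.37;1 0.143 0.108 0 -0.37;1 0.143 0.108 0 -0.37;1 0.143 0.108 0 -0.37;1 0.143 0.108 0 -0.37;1 0.143 0.108 0.01 -0.37;1 0.143 0.108 0.02 -0.37;1 0.143 0.108 0.025 -0.37"

```text
clock: 21.75
tcp_pos: [0.553, 0.2114, 0.1174]
orientation: [-2.282, -2.157, 0.009]
contact_force: [-0.5, 0.0, -1.8]
grip_width: 0.0108
gripper_force: 59.1
```

>>> play_rows --targets "1 0 0 0 0;1 0 0 0 0;1 0 0 0 0;1 0 0 0 0"

```text
clock: 22.08
tcp_pos: [0.5559, 0.2127, 0.1216]
orientation: [2.284, 2.157, 0.001]
contact_force: [0.2, 0.1, -1.3]
grip_width: 0.0111
gripper_force: 59.1
```

```bash
python3 look.py w8 | grep red; python3 -c "
from h import *
to([.5555,.2125,.0835],np.pi/2-.06)
W=np.load('w8.npy',allow_pickle=True).item(); im=cv2.imread('pics/w8.png')[:,:,::-1].copy()
for lo in(170,185): print(circ(im,W,'wrist',(255,210),62,.075,.038,lo))"
```

```text
red wrist 1616 [254.8, 274.8] tab [0.5534 0.1802] -0.058 [0.052 0.018] strip (array([0.5505, 0.1267]), -0.058) knob [0.553  0.1732]
red wrist 323 [398.9, 220.6] tab [0.6511 0.2127] 0.849 [0.014 0.015] strip (array([0.6969, 0.1755]), 0.849) knob [0.6576 0.2074]
red wrist 30 [212.0, 176.5] tab [0.5322 0.2486] -0.095 [0.004 0.003] strip (array([0.5187, 0.2293]), -0.095) knob [0.5302 0.2458]
red top 31 [168.5, 147.2] tab [0.6562 0.2027] -1.566 [0.014 0.011] strip (array([0.6768, 0.225 ]), -1.566) knob [0.6591 0.2059]
t 22.2 tcp [0.5561, 0.2128, 0.1217] yaw 1.514 F [0.0, -0.1, -1.5] w 0.011 j7 -0.889 -> [-0.0004, -0.0006, 0.0382] spin 0.003
(array([0.5523, 0.211 ]), np.float64(0.0045), 23)
(array([0.5576, 0.2098]), np.float64(0.0041), 18)
```

>>> play_rows --targets "1 0 0 0.015 0;1 0 0 0.025 0;1 0 0 0.031 0;1 0 0 0.035 0;1 0 0 0.038 0;1 0 0 0.039 0;1 0 0 0.039 0" --squeeze 25

```text
clock: 22.77
tcp_pos: [0.5556, 0.2126, 0.0834]
orientation: [2.283, 2.157, -0.002]
contact_force: [-4.1, -3.4, 11.0]
grip_width: 0.0111
gripper_force: 61.1
```

>>> play_rows --targets "0.4 0 0 0 0;0.4 0 0 0 0;0.4 0 0 0 0;0.4 0 0 0 0"

```text
clock: 23.1
tcp_pos: [0.5561, 0.2131, 0.0821]
orientation: [2.284, 2.157, 0.001]
contact_force: [0.5, 0.3, 0.3]
grip_width: 0.0259
gripper_force: 0.0
```

>>> play_rows --targets "0.4 0 0 -0.02 0;0.4 0 0 -0.05 0;0.4 0 0 -0.09 0;1 0 0 -0.1 0;1 0 0 -0.1 0;1 0 0 -0.1 0"

```text
clock: 23.6
tcp_pos: [0.5563, 0.2129, 0.1825]
orientation: [2.284, 2.156, 0.002]
contact_force: [0.0, -0.7, -1.1]
grip_width: 0.0002
gripper_force: 0.0
```

```bash
python3 look.py w9 | grep red; python3 -c "
from h import *
a=-.06
to([.5555+.155*np.cos(a),.2125+.155*np.sin(a),.14],np.pi/2+a)"
```

```text
red wrist 514 [253.4, 207.2] tab [0.5543 0.2071] -0.057 [0.03  0.012] strip (array([0.5523, 0.1777]), -0.057) knob [0.554 0.203]
red wrist 217 [368.7, 195.4] tab [0.6525 0.2117] 1.507 [0.014 0.015] strip (array([0.6866, 0.1839]), 1.507) knob [0.6574 0.2078]
red top 87 [163.7, 190.6] tab [0.5571 0.2131] -0.121 [0.039 0.013] strip (array([0.5679, 0.2364]), -0.121) knob [0.5586 0.2164]
red top 30 [168.4, 147.2] tab [0.6563 0.2029] 0.78 [0.012 0.013] strip (array([0.677 , 0.2253]), 0.78) knob [0.6593 0.2061]
t 23.7 tcp [0.5553, 0.2122, 0.1807] yaw 1.514 F [-0.5, -0.6, -0.8] w -0.0 j7 -0.84 -> [-0.0001, 0.1553, 0.0405] spin 0.003
```

>>> play_rows --targets "1 0 0.155 0 0;1 0 0.155 0 0;1 0 0.155 0 0;1 0 0.155 0 0;1 0 0.155 0 0;1 0 0.155 0.04 0;1 0 0.155 0.08 0;1 0 0.155 0.111 0"

```text
clock: 24.37
tcp_pos: [0.7087, 0.2034, 0.0663]
orientation: [-2.282, -2.157, 0.006]
contact_force: [0.2, -0.9, -0.6]
grip_width: 0.0002
gripper_force: 0.0
```

>>> play_rows --targets "1 0 0 0 0;1 0 0 0 0;1 0 0 0 0;1 0 -0.007 0 0;1 0 -0.014 0 0;1 0 -0.022 0 0;1 0 -0.03 0 0;1 0 -0.03 0 0"

```text
clock: 25.03
tcp_pos: [0.6802, 0.2062, 0.0726]
orientation: [2.282, 2.158, 0.003]
contact_force: [0.7, -0.4, 0.6]
grip_width: -0.0003
gripper_force: 0.0
```

>>> play_rows --targets "1 0 -0.007 -0.001 0;1 0 -0.014 -0.001 0;1 0 -0.02 -0.002 0;1 0 -0.02 -0.002 0"

```text
clock: 25.37
tcp_pos: [0.6666, 0.2074, 0.0783]
orientation: [2.281, 2.15, 0.018]
contact_force: [3.2, -0.3, 2.4]
grip_width: 0.0003
gripper_force: 1.6
```

```bash
python3 look.py w10 | grep red; python3 -c "
from h import *
a=-.06
to([.5555+.068*np.cos(a),.2125+.068*np.sin(a),.075],np.pi/2+a)"
```

```text
red wrist 2192 [52.2, 262.6] tab [0.5479 0.2098] -0.918 [0.061 0.032] strip (array([0.4671, 0.1617]), -0.918) knob [0.5373 0.2036]
red wrist 797 [209.3, 263.1] tab [0.6437 0.2106] -0.233 [0.018 0.015] strip (array([0.6272, 0.163 ]), -0.233) knob [0.6414 0.2039]
t 25.5 tcp [0.6627, 0.207, 0.0752] yaw 1.513 F [1.8, 1.0, 1.3] w 0.0 j7 -0.82 -> [-0.0009, -0.0394, -0.0] spin 0.002
```

>>> play_rows --targets "1 0 -0.006 0 0;1 0 -0.012 0 0;1 0 -0.018 0 0;1 0 -0.018 0 0;1 0 -0.018 0 0"

```text
clock: 25.88
tcp_pos: [0.641, 0.208, 0.0722]
orientation: [-2.282, -2.158, 0.004]
contact_force: [-0.6, -0.3, 0.2]
grip_width: 0.0001
gripper_force: 0.0
```

```bash
python3 look.py w10 | grep red; python3 -c "
from h import *
a=-.06
to([.5555+.068*np.cos(a),.2125+.068*np.sin(a),.075],np.pi/2+a)"
```

```text
red wrist 2577 [83.4, 269.1] tab [0.5487 0.2095] -0.055 [0.051 0.035] strip (array([0.4807, 0.1577]), -0.055) knob [0.5398 0.2028]
red wrist 652 [204.3, 268.2] tab [0.6169 0.2118] 0.936 [0.015 0.015] strip (array([0.5972, 0.1617]), 0.936) knob [0.6141 0.2047]
t 26.0 tcp [0.642, 0.2079, 0.0724] yaw 1.514 F [-0.7, -0.6, -0.1] w -0.0 j7 -0.839 -> [-0.0005, -0.0186, -0.0025] spin 0.003
```

>>> play_rows --targets "1 0 -0.005 -0.001 0;1 0 -0.01 -0.002 0;1 0 -0.013 -0.002 0;1 0 -0.016 -0.002 0;1 0 -0.016 -0.002 0"

```text
clock: 26.4
tcp_pos: [0.6261, 0.2089, 0.0751]
orientation: [-2.283, -2.158, 0.001]
contact_force: [-0.4, 0.2, 0.9]
grip_width: 0.0002
gripper_force: 0.0
```

>>> play_rows --targets "1 0 -0.002 0 0;1 0 -0.004 0 0;1 0 -0.005 0 0;1 0 -0.005 0 0;1 0 -0.005 0 0"

```text
clock: 26.82
tcp_pos: [0.6228, 0.209, 0.0751]
orientation: [2.284, 2.156, 0.002]
contact_force: [4.9, 0.7, -2.7]
grip_width: 0.0003
gripper_force: 2.5
```

```bash
python3 look.py w10 | grep red; python3 -c "
from h import *
a=-.06
to([.5555+.068*np.cos(a),.2125+.068*np.sin(a),.075],np.pi/2+a)"
```

```text
red wrist 2452 [116.4, 268.7] tab [0.5502 0.2102] -0.07 [0.051 0.029] strip (array([0.4978, 0.1596]), -0.07) knob [0.5432 0.2036]
red wrist 823 [208.6, 264.1] tab [0.6003 0.2133] -0.103 [0.018 0.014] strip (array([0.5826, 0.1649]), -0.103) knob [0.5978 0.2065]
t 26.9 tcp [0.6228, 0.209, 0.0751] yaw 1.513 F [5.1, 0.4, -3.2] w -0.0 j7 -0.861 -> [-0.0006, 0.0006, 0.0001] spin 0.002
```

>>> play_rows --targets "1 0 0.01 0 0;1 0 0.01 -0.03 0;1 0 0.01 -0.07 0;1 0 0.01 -0.1 0;1 -0.01 -0.03 -0.12 0;-1 -0.02 -0.07 -0.12 0;-1 -0.03 -0.11 -0.12 0;-1 -0.04 -0.14 -0.12 0"

```text
clock: 27.58
tcp_pos: [0.4767, 0.1774, 0.1952]
orientation: [-2.282, -2.158, 0.002]
contact_force: [-0.4, -0.1, 1.3]
grip_width: 0.0357
gripper_force: 0.0
```

>>> play_rows --targets "-1 -0.01 -0.045 0 0;-1 -0.01 -0.045 0 0;-1 -0.01 -0.045 0 0;-1 -0.01 -0.045 0 0;-1 -0.01 -0.045 0 0"

```text
clock: 28.0
tcp_pos: [0.4359, 0.1703, 0.1955]
orientation: [-2.284, -2.156, -0.002]
contact_force: [0.4, 0.1, -0.0]
grip_width: 0.0852
gripper_force: 0.0
```

```bash
python3 look.py w11 | grep -E 'yellow|red'; python3 -c "
from h import *
to([.4355,.228,.066],np.pi/2+.03)"
```

```text
red wrist 423 [397.9, 144.0] tab [0.5643 0.2109] -0.052 [0.031 0.013] strip (array([0.6077, 0.1992]), -0.052) knob [0.5705 0.2092]
red wrist 185 [427.9, 143.7] tab [0.5971 0.2112] -1.519 [0.016 0.014] strip (array([0.6518, 0.1996]), -1.52) knob [0.6048 0.2096]
red wrist 103 [326.3, 133.4] tab [0.4974 0.2208] -0.012 [0.023 0.004] strip (array([0.5175, 0.2126]), -0.012) knob [0.5002 0.2197]
red top 87 [163.6, 190.4] tab [0.5574 0.2132] -0.145 [0.037 0.013] strip (array([0.5683, 0.2366]), -0.145) knob [0.559  0.2166]
red top 36 [165.8, 171.1] tab [0.6013 0.2086] -1.564 [0.014 0.014] strip (array([0.6165, 0.2315]), -1.564) knob [0.6034 0.2119]
yellow wrist 498 [249.9, 125.6] tab [0.4346 0.2299] 0.101 [0.011 0.03 ] strip (array([0.433 , 0.2247]), 0.101) knob [0.4344 0.2292]
yellow wrist 128 [341.0, 315.4] tab [0.5201 0.0307] -0.105 [0.023 0.01 ] strip (array([ 0.5482, -0.0436]), -0.105) knob [0.5241 0.0202]
yellow top 63 [279.1, 194.9] tab [ 0.5419 -0.0457] -0.105 [0.027 0.012] strip (array([ 0.5512, -0.0481]), -0.105) knob [ 0.5432 -0.0461]
yellow top 36 [285.7, 132.6] tab [ 0.6828 -0.0639] 0.746 [0.014 0.014] strip (array([ 0.7061, -0.068 ]), 0.746) knob [ 0.6861 -0.0645]
t 28.1 tcp [0.4356, 0.1703, 0.1952] yaw 1.513 F [0.9, -0.6, -0.1] w 0.085 j7 -0.788 -> [0.0574, -0.0034, 0.1292] spin -0.088
```

View pics/w11.png

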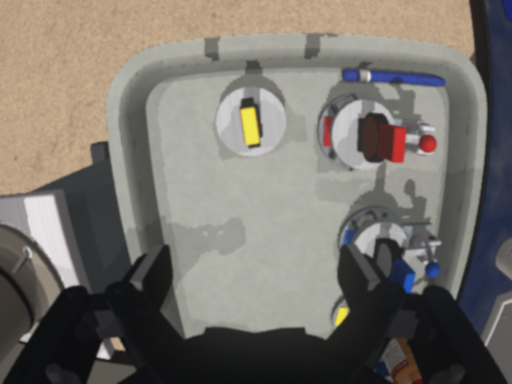

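>>> play_rows --targets "-1 0.059 -0.003 0 -0.15;-1 0.059 -0.003 0.02 -0.15;-1 0.059 -0.003 0.04 -0.15;-1 0.059 -0.003 0.07 -0.15;-1 0.059 -0.003 0.1 -0.15;-1 0.059 -0.003 0.129 -0.15;-1 0.059 -0.003 0.129 -0.15;-1 0.059 -0.003 0.129 -0.15"

```text
clock: 28.77
tcp_pos: [0.4341, 0.229, 0.065]
orientation: [-2.114, -2.321, 0.005]
contact_force: [-0.8, -0.2, 0.2]
grip_width: 0.0852
gripper_force: 0.0
```

>>> play_rows --targets "1 0 0 0 0;1 0 0 0 0;1 0 0 0 0;1 0 0 0 0;1 0 0 0 0;1 0 0 0 0;1 0 0 0 0;1 0 0 0 0" --squeeze 60

```text
clock: 29.43
tcp_pos: [0.4349, 0.2289, 0.0665]
orientation: [2.116, 2.322, 0.001]
contact_force: [-0.6, -0.4, 6.1]
grip_width: 0.0113
gripper_force: 59.7
```

>>> play_rows --targets "1 0 0 -0.02 0;1 0 0 -0.05 0;1 0 0 -0.09 0;1 0 0 -0.13 0;1 0 0 -0.13 0;1 0 0 -0.13 0;1 0 0 -0.13 0"

```text
clock: 30.02
tcp_pos: [0.4342, 0.2281, 0.1953]
orientation: [2.116, 2.322, -0.002]
contact_force: [-0.5, -0.3, -1.2]
grip_width: 0.011
gripper_force: 59.0
```

```bash
python3 -c "
from h import *
to([.583,-.048,.19],np.pi/2-.12)"
```

```text
t 30.0 tcp [0.4342, 0.2281, 0.1953] yaw 1.663 F [-0.5, -0.3, -1.2] w 0.011 j7 -0.793 -> [-0.2886, 0.1226, 0.0055] spin 0.213
```

>>> play_rows --targets "1 -0.288 0.122 0 0.21;1 -0.288 0.122 0 0.21;1 -0.288 0.122 0 0.21;1 -0.288 0.122 0 0.21;1 -0.288 0.122 0 0.21;1 -0.288 0.122 0 0.21;1 -0.288 0.122 0 0.21;1 -0.288 0.122 0 0.21"

```text
clock: 30.68
tcp_pos: [0.5831, -0.0532, 0.193]
orientation: [-2.353, -2.08, 0.007]
contact_force: [0.4, -0.7, -1.8]
grip_width: 0.0112
gripper_force: 59.0
```

>>> play_rows --targets "1 0 0 0 0;1 0 0 0 0;1 0 0 0 0;1 0 0 0 0"

```text
clock: 31.02
tcp_pos: [0.5818, -0.0447, 0.195]
orientation: [-2.343, -2.09, 0.002]
contact_force: [0.3, 1.0, -2.3]
grip_width: 0.0113
gripper_force: 59.0
```

```bash
python3 -c "
from h import *
to([.583,-.048,.12],np.pi/2-.12)
T=info('top'); tp=r.grab_frame('top')
for b in blobs(tp,'yellow',8): 
  if b[1][0]<300 and b[1][1]>100: print(b[0],b[1])"
```

```text
t 31.0 tcp [0.5818, -0.0447, 0.195] yaw 1.457 F [0.3, 1.0, -2.3] w 0.011 j7 -0.414 -> [-0.0031, 0.0018, 0.075] spin 0.006
13 [274.69230769 195.76923077]
```

>>> play_rows --targets "1 -0.005 0.001 0.03 0.01;1 -0.005 0.001 0.06 0.01;1 -0.005 0.001 0.075 0.01;1 -0.005 0.001 0.085 0.01;1 -0.005 0.001 0.085 0.01;1 -0.005 0.001 0.085 0.01;1 -0.005 0.001 0.085 0.01"

```text
clock: 31.65
tcp_pos: [0.5843, -0.0511, 0.1124]
orientation: [2.356, 2.076, 0.003]
contact_force: [0.3, 0.3, -1.4]
grip_width: 0.0111
gripper_force: 58.9
```

```bash
python3 -c "
from h import *
to([.583,-.0495,.083],np.pi/2-.125)"
```

```text
t 31.6 tcp [0.5843, -0.0511, 0.1124] yaw 1.444 F [0.3, 0.3, -1.4] w 0.011 j7 -0.483 -> [0.0014, -0.0015, 0.0294] spin -0.001
```

>>> play_rows --targets "1 0.001 -0.001 0.008 0;1 0.001 -0.001 0.016 0;1 0.001 -0.001 0.022 0;1 0.001 -0.001 0.026 0;1 0.001 -0.001 0.029 0;1 0.001 -0.001 0.03 0;1 0.001 -0.001 0.03 0;1 0.001 -0.001 0.03 0" --squeeze 25

```text
clock: 32.32
tcp_pos: [0.5822, -0.0506, 0.0831]
orientation: [2.358, 2.075, -0.002]
contact_force: [-8.4, -1.4, 21.5]
grip_width: 0.0116
gripper_force: 62.3
```

>>> play_rows --targets "0.4 0 0 0 0;0.4 0 0 0 0;0.4 0 0 0 0;0.4 0 0 0 0"

```text
clock: 32.65
tcp_pos: [0.5824, -0.0506, 0.0808]
orientation: [-2.358, -2.076, -0.0]
contact_force: [0.0, -0.6, 0.0]
grip_width: 0.0255
gripper_force: 0.0
```

>>> play_rows --targets "0.4 0 0 -0.02 0;0.4 0 0 -0.05 0;0.4 0 0 -0.09 0;1 0 0 -0.1 0;1 0 0 -0.1 0;1 0 0 -0.1 0"

```text
clock: 33.15
tcp_pos: [0.5827, -0.0507, 0.1814]
orientation: [2.357, 2.075, 0.001]
contact_force: [0.1, -0.1, -0.5]
grip_width: -0.0001
gripper_force: 0.0
```

```bash
python3 look.py w12 | grep yellow; python3 -c "
from h import *
a=-.125
to([.583+.155*np.cos(a),-.0495+.155*np.sin(a),.069],np.pi/2+a)"
```

```text
yellow wrist 536 [253.5, 206.4] tab [ 0.5804 -0.0555] -0.136 [0.031 0.012] strip (array([ 0.5764, -0.0845]), -0.136) knob [ 0.5799 -0.0595]
yellow wrist 183 [369.7, 196.6] tab [ 0.679  -0.0596] 1.014 [0.013 0.013] strip (array([ 0.7114, -0.0902]), 1.014) knob [ 0.6836 -0.0639]
t 33.2 tcp [0.5815, -0.0508, 0.1796] yaw 1.444 F [0.2, -0.5, -0.6] w -0.0 j7 -0.428 -> [0.0019, 0.1565, 0.1103] spin -0.002
```

>>> play_rows --targets "1 0.002 0.156 0 0;1 0.002 0.156 0 0;1 0.002 0.156 0 0;1 0.002 0.156 0 0;1 0.002 0.156 0 0;1 0.002 0.156 0.04 0;1 0.002 0.156 0.08 0;1 0.002 0.156 0.111 0"

```text
clock: 33.92
tcp_pos: [0.7351, -0.0682, 0.0653]
orientation: [-2.355, -2.075, 0.005]
contact_force: [-0.8, 0.5, -0.9]
grip_width: -0.0001
gripper_force: 0.0
```

>>> play_rows --targets "1 0 0 0 0;1 0 0 0 0;1 0 0 0 0;1 0 -0.007 0 0;1 0 -0.014 0 0;1 0 -0.022 0 0;1 0 -0.03 0 0;1 0 -0.03 0 0"

```text
clock: 34.58
tcp_pos: [0.7068, -0.0645, 0.0713]
orientation: [2.356, 2.076, 0.001]
contact_force: [0.5, 0.6, -0.1]
grip_width: 0.0
gripper_force: 0.0
```

>>> play_rows --targets "1 0 -0.006 0 0;1 0 -0.012 0 0;1 0 -0.018 0 0;1 0 -0.024 0 0;1 0 -0.03 0 0;1 0 -0.03 0 0"

```text
clock: 35.08
tcp_pos: [0.6794, -0.0609, 0.0723]
orientation: [2.356, 2.073, 0.005]
contact_force: [0.5, -0.1, 0.6]
grip_width: -0.0001
gripper_force: 0.9
```

```bash
python3 look.py w13 | grep yellow; python3 -c "
from h import *
a=-.125
to([.583+.068*np.cos(a),-.0495+.068*np.sin(a),.075],np.pi/2+a)"
```

```text
yellow wrist 1703 [60.2, 271.2] tab [ 0.57   -0.0535] -0.454 [0.059 0.031] strip (array([ 0.4872, -0.1007]), -0.454) knob [ 0.559  -0.0596]
yellow wrist 349 [204.8, 270.5] tab [ 0.6554 -0.0566] 0.813 [0.012 0.013] strip (array([ 0.6328, -0.106 ]), 0.813) knob [ 0.6522 -0.0636]
yellow wrist 77 [84.7, 258.4] tab [ 0.5919 -0.0457] -0.094 [0.013 0.004] strip (array([ 0.5245, -0.0873]), -0.094) knob [ 0.5823 -0.0516]
yellow wrist 29 [83.5, 284.9] tab [ 0.584  -0.0619] -0.213 [0.006 0.002] strip (array([ 0.5109, -0.1151]), -0.213) knob [ 0.5736 -0.0695]
yellow top 84 [281.1, 176.0] tab [ 0.5841 -0.0513] -0.024 [0.031 0.014] strip (array([ 0.5976, -0.0542]), -0.024) knob [ 0.586  -0.0517]
t 35.2 tcp [0.6778, -0.0609, 0.0703] yaw 1.444 F [1.2, 0.2, 2.1] w 0.0 j7 -0.477 -> [-0.0006, -0.0275, -0.0047] spin -0.002
```

>>> play_rows --targets "1 0 -0.006 -0.001 0;1 0 -0.012 -0.002 0;1 0 -0.017 -0.003 0;1 0 -0.021 -0.004 0;1 0 -0.024 -0.004 0;1 0 -0.024 -0.004 0"

```text
clock: 35.68
tcp_pos: [0.653, -0.0576, 0.0738]
orientation: [-2.357, -2.076, 0.002]
contact_force: [0.3, 0.0, -0.5]
grip_width: 0.0001
gripper_force: 0.0
```

>>> play_rows --targets "1 0 -0.002 0 0;1 0 -0.004 0 0;1 0 -0.006 0 0;1 0 -0.006 0 0;1 0 -0.006 0 0"

```text
clock: 36.1
tcp_pos: [0.6491, -0.0571, 0.0742]
orientation: [2.357, 2.075, 0.003]
contact_force: [4.9, -0.8, -2.5]
grip_width: 0.0003
gripper_force: 2.6
```

```bash
python3 look.py w13 | grep yellow; python3 -c "
from h import *
a=-.125
to([.583+.068*np.cos(a),-.0495+.068*np.sin(a),.075],np.pi/2+a)"
```

```text
yellow wrist 1290 [107.9, 276.4] tab [ 0.5705 -0.0548] -0.504 [0.055 0.021] strip (array([ 0.5101, -0.1047]), -0.504) knob [ 0.5624 -0.0613]
yellow wrist 599 [206.4, 268.3] tab [ 0.6257 -0.0529] -0.604 [0.018 0.013] strip (array([ 0.6037, -0.1015]), -0.604) knob [ 0.6226 -0.0598]
yellow top 83 [281.1, 175.9] tab [ 0.5843 -0.0512] -0.024 [0.031 0.014] strip (array([ 0.5979, -0.0541]), -0.024) knob [ 0.5863 -0.0516]
t 36.2 tcp [0.6491, -0.0571, 0.0742] yaw 1.444 F [4.7, -0.8, -3.4] w 0.0 j7 -0.492 -> [-0.0007, 0.0014, -0.0008] spin -0.002
```

>>> play_rows --targets "1 0 0.012 0 0;1 0 0.012 -0.03 0;1 0 0.012 -0.07 0;1 0 0.012 -0.11 0;1 0 -0.04 -0.15 0;1 0 -0.08 -0.15 0;1 0 -0.12 -0.15 0;1 0 -0.16 -0.15 0"

```text
clock: 36.87
tcp_pos: [0.5028, -0.038, 0.2244]
orientation: [2.358, 2.076, 0.0]
contact_force: [-0.0, 0.5, 0.2]
grip_width: -0.0001
gripper_force: 0.0
```

>>> play_rows --targets "1 -0.02 -0.05 0 0;1 -0.02 -0.05 0 0;1 -0.02 -0.05 0 0;1 -0.02 -0.05 0 0"

```text
clock: 37.2
tcp_pos: [0.4524, -0.0525, 0.2241]
orientation: [2.358, 2.074, -0.0]
contact_force: [1.2, 0.3, 0.3]
grip_width: 0.0003
gripper_force: 0.0
```

```bash
python3 - <<'E'
from h import *
S,T=info('scene'),info('top'); a=r.grab_frame('scene'); b=r.grab_frame('top')
cv2.imwrite('pics/fin.png',np.hstack([cv2.resize(a[100:260,120:300],(400,356),interpolation=3),cv2.resize(b[125:265,140:300],(400,350),interpolation=3)[:350] if 0 else cv2.resize(b[125:265,140:300],(400,356),interpolation=3)])[:,:,::-1])
for k in HUE:
    for B in blobs(b,k,20):
        if 130<B[1][1]<230 and 150<B[1][0]<300: print(k,B[0],B[1].round(1),'tab@.112',plane(T,'top',B[1],.112)[0].round(4),'knob@.091',plane(T,'top',B[1],.091)[0].round(4))
to([.5,0,.2])
E
```

```text
red 84 [163.8 190.4] tab@.112 [0.5553 0.2082 0.112 ] knob@.091 [0.558 0.214 0.091]
red 35 [165.7 171.2] tab@.112 [0.5981 0.2042 0.112 ] knob@.091 [0.6019 0.2099 0.091 ]
yellow 79 [281.1 175.7] tab@.112 [ 0.5821 -0.0506  0.112 ] knob@.091 [ 0.5855 -0.0513  0.091 ]
yellow 33 [282.9 156.8] tab@.112 [ 0.6238 -0.0555  0.112 ] knob@.091 [ 0.6283 -0.0564  0.091 ]
blue 77 [225.1 176.6] tab@.112 [0.5828 0.0723 0.112 ] knob@.091 [0.5862 0.0747 0.091 ]
blue 31 [226.6 157.5] tab@.112 [0.6254 0.0686 0.112 ] knob@.091 [0.6299 0.0709 0.091 ]
t 37.3 tcp [0.4538, -0.0518, 0.224] yaw 1.444 F [0.2, 0.9, -0.1] w -0.0 j7 -0.295 -> [0.0572, 0.0392, 0.0241] spin 0
```

View pics/fin.png

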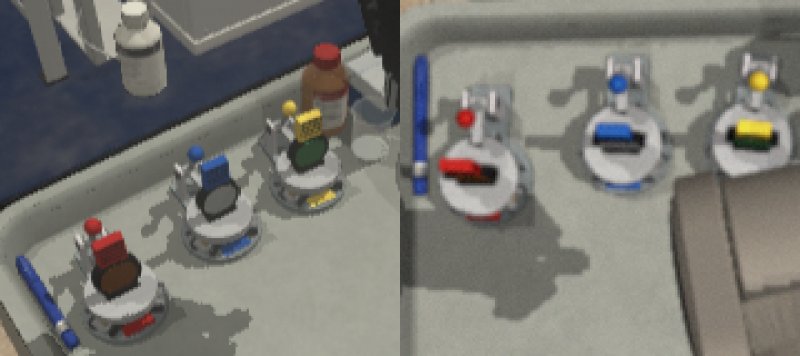

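```bash
python3 -c "
from bench import r
print(r.hand_in())"
```

```text
the job is handed in; nothing more can be done
None
```

All three optics are in the heads of their own colour with their levers down and the job is handed in at about 37 s; no verdict came back, but each lever stopped at its fully down position, one early push on the blue lever briefly read about 49 N at the wrist, and I did not measure the final places of the tip box, bottle and beaker.

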